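# Unhook a failed relay module from its mounting rail

## Task

The relay module with the red lamp has failed. Take it off the mounting rail: push it straight back against the spring of its front claw until it comes up solid, hold it there while you swing its back edge up over the rail's back lip, draw its front claw out, and stand the module upright and gently in the middle of the red tray. The claws are brittle, so feel your way and never force them against the rail, and leave the module with the green lamp as it sits.

Things in the scene. Friction and masses are not known exactly. Their poses are not given: they have to be found in the camera images.
- rig: Grey base plate, 170 x 370 x 8 mm, with a steel mounting rail, fixed to the bench. Origin under its centre on the bench; y along the rail, x across it and away from the robot ('back'), z up. End brackets at y = +-155 mm and a row of terminals at the middle (y within +-17, 71 mm high) stop modules from leaving along the rail; the two modules sit near y = +-90 mm.
- front_lip (a point): Upper outer edge of the rail's front lip, 37.5 mm on the -x side of its middle plane, half-way along, 33 mm above the bench; axes as the rig's. Lips 3 mm thick, overhanging by 16 mm, 22 mm free below. Tilt the module about this edge, back edge up, by 9 to 14 degrees (it may turn in the grip: go by its own tilt; past 17 the front toe jams), then draw it 17 to 22 mm to -x and lift.
- back_lip (a point): Upper outer edge of the rail's back lip, 37.5 mm on the +x side of the middle plane, 33 mm above the bench; axes as the rig's.
- module_red_centre (a point): Centre of the failed module (white, red lamp bar 28 x 10 mm on top), half-way up; axes as the rig's on the rail. Housing 120 (x) x 45 (y) x 56 (z) mm, the upper 16 mm only 64 long in x; grasp the flat flanks, 45 mm apart, low down under that part so that pushing rocks it less. The underside, 28 mm below this point, rests on the lips; two black claws 32 mm wide hold it. 0.25 to 0.4 kg.
- module_red: The red-lamp module; origin below its centre on the underside, z up. At rest its spring (2.5 N) holds it against the back lip's edge. Pushed to +x the spring grows by 0.5 N per mm until the module comes up solid, after 4 to 13.5 mm: this differs each time and shows nowhere outside, so feel for it; 10 to 12 N is a good push. Eased off, the spring drives it back.
- claws_red: Its claws, all that hooks under the lips, and the spring; same origin as the module. They snap if pressed on the rail with more than 17 N in all. Back toe: foot 10 mm below the underside, free of the back lip only within 2 mm of the solid stop. Front toe: tip 35.7 mm on the -x side of the module's centre, top 8.5 and foot 13 mm below the underside.
- module_green_centre (a point): Centre of the sound module, the same but for its green lamp bar; it stays where it is. The modules may have changed places.
- tray_floor (a point): Centre of the floor of the fixed red tray, 3 mm above the bench; axes along its sides. Outside 220 (x) x 170 (y) mm, inside 212 x 162, rim 23 mm above the bench. A module standing in it rests on its claws, its centre 40 mm above this floor.

How it is judged:
By the outcome, as a careful person would: the job done as asked, in the order asked, and still so for the second after the job is handed in, with the robot touching nothing.
It also fails if it takes over 72 s, if anything falls off the work surface, if the arm or the gripper's body presses on something with over 40 N, if the wrist force passes 120 N, or if a joint passes its speed limit or range.

## Robot

A 7-joint arm with a two-finger parallel gripper is mounted at the origin on a cart in front of the work surface, level with it; the furniture and walls round the work are solid. World frame = base frame: x ahead of the robot, y to its left, z up, the work surface at z = 0. Lengths are in mm, angles in rad, forces in N, time in s.
With the tool pointing down it reaches from about 400 to 875 mm from the base axis. Payload 4.4 kg.
Tool frame: the origin (TCP) lies at the very end of the fingers, on their centre line; the grasp point (between the pads) lies 19 mm behind it; z points along the fingers, x is the direction in which the jaws open and shut, and the axes are right-handed (so a half turn about z gives the same grasp; the last joint's range is limited). The gripper opens to 85 mm and grips with 20 to 120 N. Pads are 22 mm wide; open, the fingers measure 114 mm over their backs; the gripper's body (76 mm by 85 mm) begins 54 mm behind the grasp point. The pads swing forward as they close: fully open they stand 13 mm farther back than shut.
Start: joints at [1.085, 0.628, 0.038, 1.517, -0.027, 0.996, -0.02], TCP at [264.954, -593.563, 231.313] pointing down, gripper open.
Joint ranges: [-3.06, 3.06], [-0.37, 2.12], [-1.25, 1.32], [0.18, 2.47], [-1.1, 4.24], [0.23, 1.98], [-2.94, 2.94]. Speed limits (rad/s): [2.57, 2.57, 3.14, 3.14, 3.14, 3.14, 3.14].

## Interface

Orientations are given as [roll, pitch, yaw] about the fixed x, y, z axes, in that order (R = Rz(yaw) Ry(pitch) Rx(roll)).
In Python, from cell import ctrl gives the robot as it stands.
- The arm moves only by the shell command python3 -m creep 'ROWS'. ROWS is text: rows parted by semicolons, each of 7 numbers parted by spaces: the shift along the tool's x, y, z in units of 40 mm (1.0 is 40 mm), then the turn, a rotation vector about the tool's x, y, z in degrees, then the closure, from 0 (fully open) to 1 (shut). In form: x y z rx ry rz grip; .... A call has 1 to 10 rows; each row is the pose to reach, as a shift and turn from the pose commanded when the call began, along the tool's axes at that moment; what a row does not reach only later rows make up. A row lasts 1/12 s, in which the tool goes at most 41.7 mm and 7.16 degrees, less where a joint would pass 70% of its speed; a pose out of reach is approached as far as the arm can. A call with a gripper value outside its range is refused whole. The fingers move at their own pace and stop on an object; the grip force is fixed at half the most. Time passes only in rows, so rows that repeat a pose let the fingers close. It gives the time, the measured TCP pose, the force and the opening at its end, in the units of the state.
- ctrl.read_state(): the state, without advancing time (a new reading comes with each control period).
- ctrl.get_image(name): name is "scene" or "top"; returns a dict with "img" (420x560x3 uint8, red, green, blue), "vfov" (degrees; the focal length in pixels is half the picture's height over the tangent of half this angle, whatever the lens; pixels are square), "cx", "cy" (the principal point, pixels), "distortion" ([k1, k2, p1, p2, k3] as OpenCV has them; the pictures are not rectified), "T" (4x4, takes a point from camera to world coordinates). Camera axes: x right, y up, looking along -z (the intrinsics and any distortion apply to the point x, -y, -z); pixel columns grow to the right and rows downward; lengths in mm; the calibration is good to about 2 mm. A picture is of the moment at which its call begins. There is no depth.
- ctrl.finish_job(): hands the job in, once; it reports no verdict.
Trained networks look in the newest picture that a camera, given by its name, has taken for a name from the list of things; names that differ only in an ending like _2 or _b are one class to them, and where a whole thing is asked for, a point or a joint stands for the part that bears it (a point fixed in the world has none). Each returns a list of dicts, best first, with "score" (0 to 1); they miss things now and then, are a little off and sometimes report something else, mostly with a low value. They report only what shows in the picture. A call takes as long as a camera call.
- ctrl.boxes_of(camera, thing): "rect" ([left, top, right, bottom] in pixels, round what is visible of it).
- ctrl.cut_out(camera, thing): "pixels" (420x560 bool, what is visible of it) and "rect" ([left, top, right, bottom] in pixels, round what is visible of it).
The state is a dict: "clock": time; "qpos": joint angles; "qd": joint speeds; "tau": joint torques, N m; "eef_pos": TCP position; "tool_rot": TCP orientation; "force": force on the tool from outside, world axes, zero at the start; "torque": the same for the moment, N m; "width": finger opening in mm.
Only numpy, scipy, OpenCV 4.12 (cv2) and the standard library are available. Lean on these libraries where they do the work, as an engineer would, in place of code of your own. Each camera call takes 0.05 s, during which the arm holds its last target.

## Working session

There is one attempt and no reset: what is moved stays moved. The work goes in short steps, Python scripts to look and compute and a shell command to move; the robot and the scene stay as the last step left them, time stands still between calls to the robot, and variables do not carry over. Pictures are saved under pics/ and viewed, and the job is handed in when it is done.

```bash
ls -la; mkdir -p pics; cat > h.py <<'E'
import numpy as np, cv2
from cell import ctrl
def save(name, d): cv2.imwrite('pics/'+name+'.png', cv2.cvtColor(d['img'], cv2.COLOR_RGB2BGR))
def K(d):
    f=d['img'].shape[0]/2/np.tan(np.radians(d['vfov'])/2)
    return np.array([[f,0,d['cx']],[0,f,d['cy']],[0,0,1.]])
def ray(d,uv):
    p=cv2.undistortPoints(np.array(uv,float).reshape(-1,1,2),K(d),np.array(d['distortion'],float)).reshape(-1,2)
    T=np.array(d['T']); v=np.c_[p[:,0],-p[:,1],-np.ones(len(p))]@T[:3,:3].T
    return T[:3,3],v
def onz(d,uv,z):
    o,v=ray(d,uv); s=(z-o[2])/v[:,2]; return o+v*s[:,None]
def proj(d,P):
    T=np.array(d['T']); R=T[:3,:3].T; M=np.diag([1,-1,-1.])@R
    rv,_=cv2.Rodrigues(M); t=-M@T[:3,3]
    return cv2.projectPoints(np.array(P,float).reshape(-1,3),rv,t,K(d),np.array(d['distortion'],float))[0].reshape(-1,2)
E
python3 - <<'E'
from h import *
for n in ('scene','top'):
    d=ctrl.get_image(n); save(n+'0',d)
    print(n,d['vfov'],d['cx'],d['cy'],d['distortion'],np.round(d['T'],3).tolist())
    for t in ('rig','module_red','module_green_centre','tray_floor','front_lip','module_red_centre','claws_red','back_lip'):
        try:
            print(t,[(round(b['score'],2),np.round(b['rect']).tolist()) for b in ctrl.boxes_of(n,t)][:3])
        except Exception as e: print(t,e)
print(ctrl.read_state())
E
```

```text
total 12
drwxr-xr-x  3 agent agent 4096 Dec  7 09:01 .
drwxr-xr-x 23 root  root  4096 Dec  7 09:00 ..
drwxr-xr-x  2 agent agent 4096 Dec  7 09:01 pics
scene 54.2414580638219 275.4540444166579 211.96901631142072 [-0.11107956  0.          0.          0.          0.        ] [[-0.607, 0.56, -0.564, 74.851], [-0.795, -0.423, 0.435, 185.47], [0.006, 0.712, 0.702, 669.886], [0.0, 0.0, 0.0, 1.0]]
rig [(0.96, [133.0, 196.0, 317.0, 352.0])]
module_red [(0.87, [233.0, 203.0, 286.0, 253.0])]
module_green_centre [(0.73, [164.0, 252.0, 226.0, 307.0])]
tray_floor [(0.8, [306.0, 164.0, 426.0, 250.0])]
front_lip [(0.92, [134.0, 194.0, 317.0, 352.0]), (0.58, [310.0, 163.0, 422.0, 246.0])]
module_red_centre [(0.81, [229.0, 200.0, 290.0, 253.0])]
claws_red []
back_lip [(0.71, [133.0, 195.0, 314.0, 356.0])]
top 50.62303832584533 279.93841308745294 203.40675308010887 [0.00135527 0.         0.         0.         0.        ] [[-0.016, 0.999, -0.051, 489.38], [-1.0, -0.018, -0.025, -204.144], [-0.026, 0.051, 0.998, 937.949], [0.0, 0.0, 0.0, 1.0]]
rig [(0.69, [131.0, 144.0, 316.0, 264.0])]
module_red [(0.82,
[... 337 characters left out ...]
61.0])]
{'clock': 0.9, 'qpos': array([ 1.08518952,  0.62832776,  0.0384865 ,  1.51739869, -0.02696996,
        0.996289  , -0.02001632]), 'qd': array([ 9.10917844e-04,  1.14831936e-03,  1.28550518e-05,  4.74558306e-04,
        1.09395103e-03, -1.00720381e-03, -1.42978316e-03]), 'tau': array([ 3.97508416e-05, -5.63255918e+01,  1.22552678e+00, -1.93783218e+01,
        1.08631456e-02,  1.58128423e-03, -3.24390371e-06]), 'eef_pos': array([ 264.96467095, -593.57163599,  231.36045875]), 'tool_rot': array([-3.14156840e+00, -9.45636452e-05, -1.15100356e+00]), 'force': array([-0.12834382,  0.07560901,  0.53879823]), 'torque': array([-0.00319904, -0.02034155, -0.02452954]), 'width': 85.43050311356906}
```

View images.

```bash
python3 - <<'E'
import cv2
a=cv2.imread('pics/top0.png')[120:300,110:460]; cv2.imwrite('pics/top0c.png',cv2.resize(a,None,fx=2.2,fy=2.2,interpolation=3))
a=cv2.imread('pics/scene0.png')[150:370,110:440]; cv2.imwrite('pics/scene0c.png',cv2.resize(a,None,fx=2.4,fy=2.4,interpolation=3))
E
```

```text
(no output)
```

View pics/top0.png

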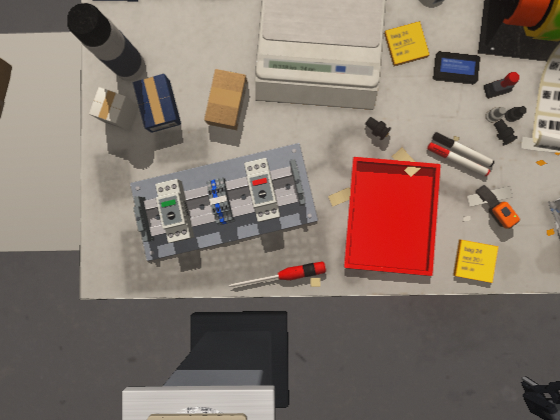

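View pics/top0c.png

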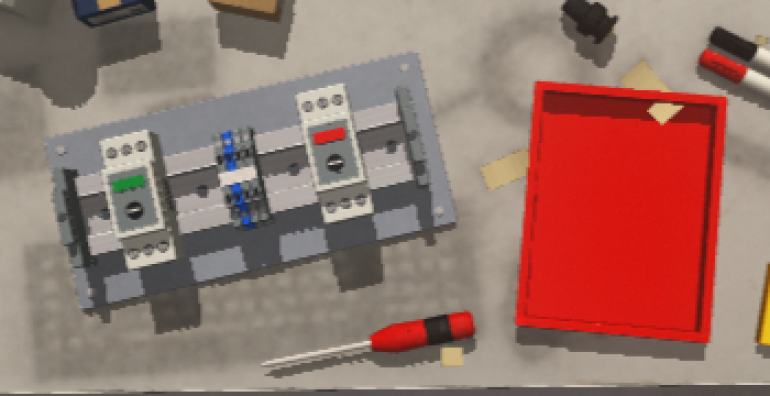

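View pics/scene0c.png

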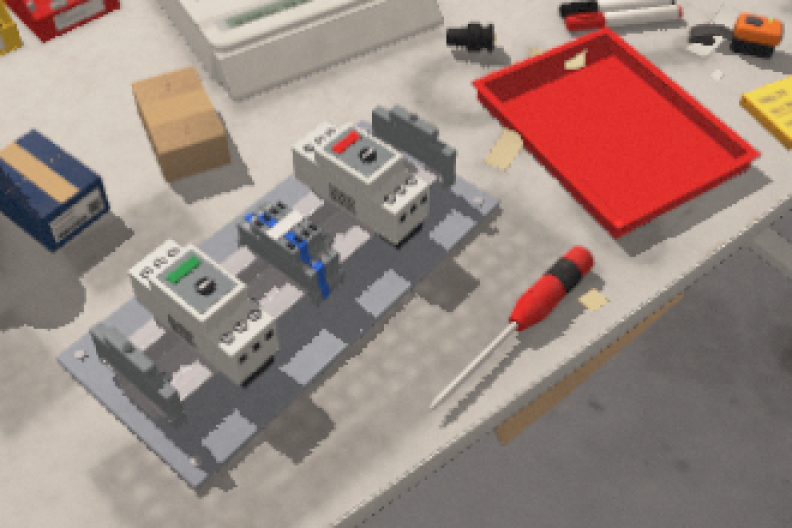

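```bash
cat > fit.py <<'E'
from h import *
from scipy.optimize import minimize
import pickle
def box(x0,x1,y0,y1,z0,z1): return np.array([[x,y,z] for x in(x0,x1) for y in(y0,y1) for z in(z0,z1)],float)
MOD=[box(-60,60,-22.5,22.5,-28,12),box(-32,32,-22.5,22.5,12,28)]
TRAY=[box(-110,110,-85,85,0,23)]
RIG=[box(-85,85,-185,185,0,8)]
S=4
def render(d,parts,pose):
    x,y,z,a=pose; c,s=np.cos(a),np.sin(a); R=np.array([[c,-s,0],[s,c,0],[0,0,1]])
    m=np.zeros((420*S,560*S),np.uint8)
    for p in parts:
        q=proj(d,p@R.T+[x,y,z]); q=(q+.5)*S-.5
        cv2.fillConvexPoly(m,cv2.convexHull(np.round(q*16).astype(np.int32)),1,shift=4)
    return cv2.resize(m.astype(np.float32),(560,420),interpolation=cv2.INTER_AREA)
def fit(imgs,masks,parts,z,x0):
    def cost(p): return sum(np.abs(render(d,parts,(p[0]*10,p[1]*10,z,p[2]/10))-m).sum() for d,m in zip(imgs,masks))
    p0=np.array([x0[0]/10,x0[1]/10,x0[2]*10]); best=None
    for k in range(3):
        r=minimize(cost,p0 if best is None else best.x,method='Nelder-Mead',options=dict(initial_simplex=[ (p0 if best is None else best.x)+dp for dp in np.array([[0,0,0],[1,0,0],[0,1,0],[0,0,1.]])*(1-.3*k)],xatol=.005,fatol=.1)); best=r
    return best.x[0]*10,best.x[1]*10,best.x[2]/10,best.fun,[m.sum() for m in masks]
E
python3 - <<'E'
from fit import *
D={}
imgs=[];M={}
for n in('top','scene'):
    d=ctrl.get_image(n); imgs.append(d)
    for t in('module_red','module_green_centre','tray_floor','rig'):
        c=ctrl.cut_out(n,t); 
        M[t,n]=c[0]['pixels'] if c else None
        print(n,t,[(round(k['score'],2),k['pixels'].sum()) for k in c])
pickle.dump((imgs,M),open('m0.pkl','wb'))
d=imgs[0]
yaw=None
for t,P,z,zt in(('module_red',MOD,58,86),('module_green_centre',MOD,58,86),('tray_floor',TRAY,0,15)):
    m=M[t,'top']; ys,xs=np.nonzero(m); c=onz(d,[[xs.mean(),ys.mean()]],zt)[0]
    a0=0.22 if P is MOD else -.05
    for sel in((0,),(1,),(0,1)):
        ok=[i for i in sel if M[t,('top','scene')[i]] is not None]
        if not ok: continue
        print(t,sel,np.round(fit([imgs[i] for i in ok],[M[t,('top','scene')[i]].astype(np.float32) for i in ok],P,z,(c[0],c[1],a0))[:4],3))
for i,n in enumerate(('top','scene')):
    v=imgs[i]['img'].copy()
    for t,col in(('module_red',(255,0,255)),('module_green_centre',(255,0,255)),('tray_floor',(0,255,255)),('rig',(255,255,0))):
        if M[t,n] is None: continue
        cs,_=cv2.findContours(M[t,n].astype(np.uint8),0,1); cv2.drawContours(v,cs,-1,col,1)
    v=v[130:360,110:450]; cv2.imwrite(f'pics/mask_{n}.png',cv2.resize(v[:,:,::-1],None,fx=2.3,fy=2.3,interpolation=0))
E
```

```text
top module_red [(0.88, np.int64(1465)), (0.35, np.int64(11092))]
top module_green_centre []
top tray_floor [(0.66, np.int64(9799))]
top rig [(0.68, np.int64(10737))]
scene module_red [(0.68, np.int64(1844))]
scene module_green_centre [(0.69, np.int64(2050))]
scene tray_floor [(0.64, np.int64(5403))]
scene rig [(0.95, np.int64(9276))]
module_red (0,) [ 5.62454e+02 -1.45116e+02  2.19000e-01  6.94380e+01]
module_red (1,) [ 5.63818e+02 -1.49753e+02  2.10000e-01  8.29380e+01]
module_red (0, 1) [ 5.62229e+02 -1.46476e+02  2.23000e-01  2.96125e+02]Traceback (most recent call last):
  File "<stdin>", line 14, in <module>
    return _wrapfunc(a, 'nonzero')
    return _wrapit(obj, method, *args, **kwds)
    result = getattr(arr, method)(*args, **kwds)
ValueError: Calling nonzero on 0d arrays is not allowed. Use np.atleast_1d(scalar).nonzero() instead.
```

```bash
python3 - <<'E'
from fit import *
imgs,M=pickle.load(open('m0.pkl','rb'))
# colour masks for tray
for i,n in enumerate(('top','scene')):
    hsv=cv2.cvtColor(imgs[i]['img'],cv2.COLOR_RGB2HSV)
    m=(((hsv[...,0]<8)|(hsv[...,0]>172))&(hsv[...,1]>150)&(hsv[...,2]>50)).astype(np.uint8)
    m=cv2.morphologyEx(m,cv2.MORPH_CLOSE,np.ones((9,9),np.uint8))
    k,l,st,_=cv2.connectedComponentsWithStats(m); 
    c=onz(imgs[i],[[392,215] if i==0 else [366,207]],0); print(c)
    lab=l[215,392] if i==0 else l[215,366]
    M['trayc',n]=(l==lab); print(n,(l==lab).sum())
for t,P,z,x0 in(('module_red',MOD,58,(562,-146,.22)),('module_green_centre',MOD,58,(520,40,.22)),('tray_floor',TRAY,0,(460,-450,-.05)),('trayc',TRAY,0,(460,-450,-.05)),('rig',RIG,0,(540,-55,.22))):
    for sel in((0,),(1,),(0,1)):
        if any(M[t,('top','scene')[i]] is None for i in sel): continue
        print(t,sel,np.round(fit([imgs[i] for i in sel],[M[t,('top','scene')[i]].astype(np.float32) for i in sel],P,z,x0)[:4],3))
for i,n in enumerate(('top','scene')):
    v=imgs[i]['img'].copy()
    for t,col in(('module_red',(255,0,255)),('module_green_centre',(255,0,255)),('trayc',(0,255,255)),('rig',(255,255,0))):
        if M[t,n] is None: continue
        cs,_=cv2.findContours(M[t,n].astype(np.uint8),0,1); cv2.drawContours(v,cs,-1,col,1)
    v=v[130:360,110:450]; cv2.imwrite(f'pics/mask_{n}.png',cv2.resize(v[:,:,::-1],None,fx=2.3,fy=2.3,interpolation=0))
E
```

```text
[[ 508.90417416 -415.11335967    0.        ]]
top 10074
[[ 497.00937159 -411.97839156    0.        ]]
scene 5599
module_red (0,) [ 5.62457e+02 -1.45073e+02  2.16000e-01  6.97500e+01]
module_red (1,) [ 5.63878e+02 -1.49672e+02  2.09000e-01  8.22500e+01]
module_red (0, 1) [ 5.62211e+02 -1.46353e+02  2.20000e-01  2.98062e+02]
module_green_centre (1,) [5.22218e+02 2.84540e+01 2.05000e-01 1.20688e+02]
tray_floor (0,) [ 5.04832e+02 -4.10875e+02 -8.90000e-02  7.24438e+02]
tray_floor (1,) [ 5.06895e+02 -4.13965e+02 -1.04000e-01  1.61312e+02]
tray_floor (0, 1) [ 5.06793e+02 -4.13015e+02 -1.05000e-01  9.07500e+02]
trayc (0,) [ 5.03594e+02 -4.12243e+02 -1.06000e-01  8.80000e+02]
trayc (1,) [ 5.07554e+02 -4.14293e+02 -1.06000e-01  2.52438e+02]
trayc (0, 1) [ 5.076190e+02 -4.135320e+02 -1.050000e-01  1.153875e+03]
rig (0,) [ 5.431210e+02 -5.870800e+01  2.140000e-01  3.495188e+03]
rig (1,) [ 5.422190e+02 -6.167300e+01  2.160000e-01  4.113562e+03]
rig (0, 1) [ 5.429450e+02 -6.045100e+01  2.150000e-01  7.728562e+03]
```

View pics/mask_top.png

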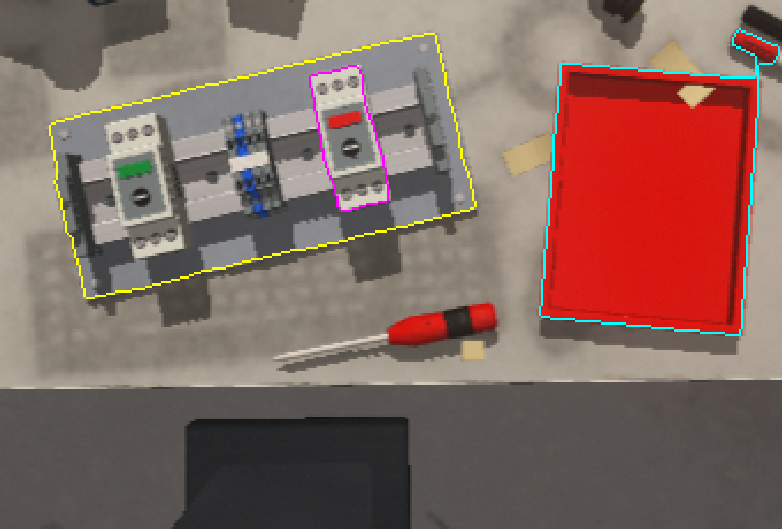

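View pics/mask_scene.png

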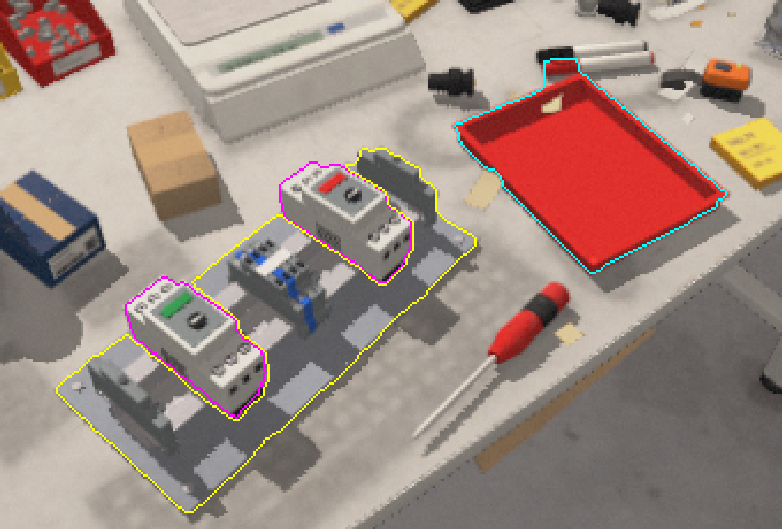

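```bash
python3 - <<'E'
from fit import *
imgs,M=pickle.load(open('m0.pkl','rb'))
m=M['rig','top'].astype(np.uint8); cs,_=cv2.findContours(m,0,1); c=max(cs,key=cv2.contourArea)
hm=np.zeros((420,560),np.uint8); cv2.fillConvexPoly(hm,cv2.convexHull(c),1)
print(hm.sum()); r=fit([imgs[0]],[hm.astype(np.float32)],RIG,0,(542,-60,.215)); print('rig top',np.round(r[:4],3))
R2=np.array([[np.cos(r[2]),np.sin(r[2])],[-np.sin(r[2]),np.cos(r[2])]])
res={}
for n,i in(('top',0),('scene',1)):
  for t in('module_red','module_green_centre'):
    if M[t,n] is None: continue
    f=fit([imgs[i]],[M[t,n].astype(np.float32)],MOD,61,(562,-146,.215) if 'red' in t else (522,28,.215)); print(n,t,np.round(f[:4],3),'in rig top',R2@(np.array(f[:2])-r[:2]))
# scene rig: full model
BR=[box(-40,40,150,160,8,60),box(-40,40,-160,-150,8,60)]
mods=[p+[0,90,61] for p in MOD]+[p+[0,-90,61] for p in MOD]
ms=(M['rig','scene']|M['module_red','scene']|M['module_green_centre','scene'])
f=fit([imgs[1]],[ms.astype(np.float32)],RIG+mods+BR,0,(542,-61,.215));print('rig scene',np.round(f[:4],3))
v=imgs[1]['img'].copy(); rr=render(imgs[1],RIG+mods+BR,(f[0],f[1],0,f[2]))>.5
cs,_=cv2.findContours(rr.astype(np.uint8),0,1); cv2.drawContours(v,cs,-1,(255,255,0),1)
w=imgs[0]['img'].copy(); rr=render(imgs[0],RIG,(r[0],r[1],0,r[2]))>.5
cs,_=cv2.findContours(rr.astype(np.uint8),0,1); cv2.drawContours(w,cs,-1,(255,255,0),1)
v=np.hstack([v[170:370,120:330],w[130:330,120:330]]);cv2.imwrite('pics/rigfit.png',cv2.resize(v[:,:,::-1],None,fx=1.9,fy=1.9,interpolation=3))
E
```

```text
14305
rig top [ 5.43159e+02 -5.93530e+01  2.14000e-01  2.27000e+02]
top module_red [ 5.62298e+02 -1.45260e+02  2.17000e-01  7.17500e+01] in rig top [  0.42377643 -88.01183658]
scene module_red [ 5.61433e+02 -1.48064e+02  2.07000e-01  7.94380e+01] in rig top [ -1.01745089 -90.56760809]
scene module_green_centre [5.19973e+02 2.91500e+01 2.05000e-01 1.25688e+02] in rig top [-3.82580338 91.41037916]
rig scene [ 5.42629e+02 -6.14660e+01  2.20000e-01  5.57625e+02]
```

View pics/rigfit.png

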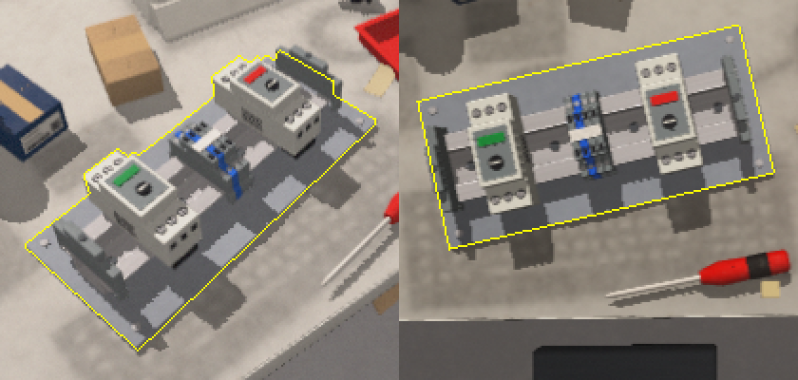

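```bash
cat > go.py <<'E'
# work out the shift to a goal TCP pose from the measured pose (tool axes, units of 40 mm, deg)
import sys; from h import *
from scipy.spatial.transform import Rotation as R
def need(pos,rpy,s=None):
    s=s or ctrl.read_state(); R0=R.from_euler('xyz',s['tool_rot']); R1=R.from_euler('xyz',rpy)
    return R0.inv().apply(np.array(pos)-s['eef_pos'])/40, np.degrees((R0.inv()*R1).as_rotvec())
RIG0=np.array([542.9,-60.4]); YAW=.214
def rig(s,off=0):
    c,n=np.cos(YAW),np.sin(YAW); A=np.array([[c,n,0],[-n,c,0],[0,0,1]])
    p=A@(np.array(s['eef_pos'])-[RIG0[0],RIG0[1],0]); return p,A@np.array(s['force']),A@np.array(s['torque'])
if __name__=='__main__':
    s=ctrl.read_state(); a=[float(v) for v in sys.argv[1:]]
    if a:
        d,r=need(a[:3],a[3:6],s); print('shift',np.round(d,3),'turn',np.round(r,2))
    p,f,t=rig(s); print('t',round(s['clock'],2),'rig pos',np.round(p,2),'rpy',np.round(s['tool_rot'],4),'f',np.round(f,2),'tq',np.round(t,3),'w',round(s['width'],2))
E
python3 go.py 561.9 -146.7 231 3.14159 0 -1.357
python3 -m creep '-0.5 -0.8 0 0 0 3 0; -1 -1.6 0 0 0 6 0; -1.5 -2.4 0 0 0 9 0; -2 -3.2 0 0 0 11.8 0; -2.5 -4 0 0 0 11.8 0; -3 -4.8 0 0 0 11.8 0; -3.5 -5.6 0 0 0 11.8 0; -4 -6.4 0 0 0 11.8 0; -4.5 -7.2 0 0 0 11.8 0; -5 -8 0 0 0 11.8 0'
python3 go.py 561.9 -146.7 231 3.14159 0 -1.357
```

```text
shift [-7.1760e+00 -1.1332e+01  8.0000e-03] turn [-0.  -0.  11.8]
t 1.4 rig pos [-384.83 -461.98  231.31] rpy [-3.1415 -0.     -1.151 ] f [-0.62 -0.04  0.48] tq [0.037 0.018 0.007] w 85.4
clock: 2.23
eef_pos: [476.5, -278.9, 231.6]
tool_rot: [-3.141, -0.0, -1.357]
force: [0.2, 0.0, 0.3]
width: 85.3
shift [-2.778 -2.787  0.015] turn [-0.03 -0.02 -0.  ]
t 2.23 rig pos [-111.25 -199.46  231.6 ] rpy [-3.1411e+00 -4.0000e-04 -1.3570e+00] f [ 0.2  -0.03  0.26] tq [-0.059 -0.034 -0.026] w 85.32
```

```bash

python3 -m creep '-0.5 -0.5 0 0 0 0 0; -1 -1 0 0 0 0 0; -1.5 -1.5 0.5 0 0 0 0; -2 -2 1 0 0 0 0; -2.3 -2.3 1.5 0 0 0 0; -2.5 -2.5 2 0 0 0 0; -2.5 -2.5 2.4 0 0 0 0; -2.5 -2.5 2.5 0 0 0 0; -2.5 -2.5 2.5 0 0 0 0; -2.5 -2.5 2.5 0 0 0 0'
python3 go.py 561.9 -146.7 37 3.14159 0 -1.357
```

```text
clock: 3.07
eef_pos: [552.3, -162.5, 131.9]
tool_rot: [-3.141, -0.001, -1.358]
force: [0.4, -0.2, 0.4]
width: 85.3
shift [-0.336 -0.318  2.372] turn [-0.02 -0.04 -0.06]
t 3.07 rig pos [ -12.53 -101.71  131.88] rpy [-3.1412e+00 -7.0000e-04 -1.3581e+00] f [ 0.37 -0.32  0.43] tq [-0.02   0.074  0.007] w 85.26
```

```bash

python3 -m creep '-0.3 -0.3 0 0 0 0 0; -0.34 -0.32 0 0 0 0 0; -0.34 -0.32 0.5 0 0 0 0; -0.34 -0.32 0.9 0 0 0 0; -0.34 -0.32 0.9 0 0 0 0'
python3 go.py 561.9 -146.7 37 3.14159 0 -1.357
python3 - <<'E'
from h import *
a=ctrl.get_image('top');b=ctrl.get_image('scene')
v=np.hstack([cv2.resize(a['img'][120:290,160:350],None,fx=2,fy=2,interpolation=2),cv2.resize(b['img'][130:300,160:350],None,fx=2,fy=2,interpolation=2)])
cv2.imwrite('pics/ab1.png',v[:,:,::-1])
E
```

```text
clock: 3.48
eef_pos: [560.2, -145.7, 94.0]
tool_rot: [3.139, 0.001, -1.357]
force: [-0.6, 0.3, -0.3]
width: 85.6
shift [ 0.036 -0.042  1.424] turn [ 0.17  0.07 -0.01]
t 3.48 rig pos [ -1.25 -87.01  93.98] rpy [ 3.1386e+00  1.3000e-03 -1.3572e+00] f [-0.5   0.39 -0.26] tq [ 0.005  0.005 -0.017] w 85.59
```

View pics/ab1.png

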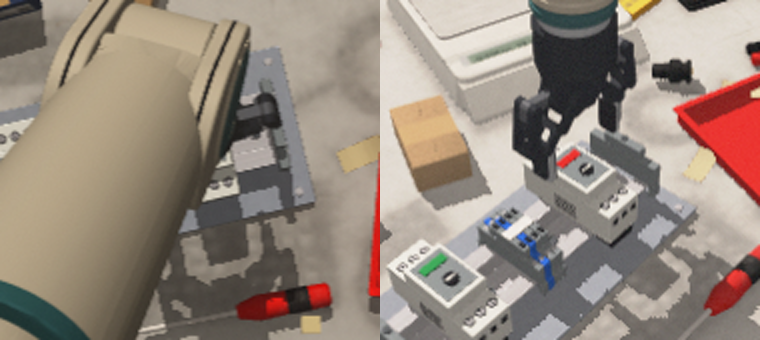

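```bash

python3 -m creep '0.02 -0.04 0 0.1 0 0 0.2; 0.02 -0.04 0 0.1 0 0 0.2; 0.02 -0.04 0 0.1 0 0 0.2; 0.02 -0.04 0 0.1 0 0 0.2'
python3 go.py 561.9 -146.7 37 3.14159 0 -1.357
```

```text
clock: 3.92
eef_pos: [564.0, -146.2, 96.1]
tool_rot: [-3.139, -0.001, -1.357]
force: [-0.2, 1.0, 0.2]
width: 68.0
shift [1.000e-03 5.700e-02 1.477e+00] turn [-0.17 -0.03 -0.  ]
t 3.92 rig pos [  2.36 -88.3   96.08] rpy [-3.1387e+00 -5.0000e-04 -1.3571e+00] f [0.04 0.97 0.16] tq [0.02  0.033 0.035] w 68.01
```

```bash

python3 -m creep '0 0 0 0 0 0 0.2; 0 0 0 0 0 0 0.2; 0 0 0 0 0 0 0.2'
python3 go.py 561.9 -146.7 37 3.14159 0 -1.357;python3 -m creep '0 0 0 0 0 0 0.2; 0 0 0 0 0 0 0.2'
python3 go.py 561.9 -146.7 37 3.14159 0 -1.357
```

```text
clock: 4.17
eef_pos: [563.5, -146.0, 95.4]
tool_rot: [-3.14, -0.0, -1.357]
force: [-0.8, -0.1, -0.1]
width: 68.1
shift [0.009 0.046 1.461] turn [-0.11 -0.    0.  ]
t 4.17 rig pos [  1.98 -88.02  95.44] rpy [-3.1397 -0.     -1.357 ] f [-0.81  0.03 -0.08] tq [ 0.016 -0.028 -0.027] w 68.09
clock: 4.33
eef_pos: [563.5, -146.0, 95.3]
tool_rot: [-3.14, 0.0, -1.357]
force: [0.1, -0.0, -0.5]
width: 68.4
shift [0.009 0.045 1.457] turn [-0.1  0.   0. ]
t 4.33 rig pos [  1.93 -88.02  95.28] rpy [-3.1399  0.     -1.357 ] f [ 0.13 -0.08 -0.5 ] tq [ 0.013  0.033 -0.012] w 68.36
```

```bash

python3 -m creep '0 0.045 0.3 0 0 0 0.2; 0 0.045 0.6 0 0 0 0.2; 0 0.045 0.8 0 0 0 0.2; 0 0.045 0.9 0 0 0 0.2'
python3 go.py; python3 -m creep '0 0 0.2 0 0 0 0.2; 0 0 0.4 0 0 0 0.2; 0 0 0.5 0 0 0 0.2; 0 0 0.54 0 0 0 0.2; 0 0 0.54 0 0 0 0.2; 0 0 0.54 0 0 0 0.2'
python3 go.py 561.9 -146.7 37 3.14159 0 -1.357
python3 - <<'E'
from h import *
a=ctrl.get_image('top');b=ctrl.get_image('scene')
v=np.hstack([cv2.resize(a['img'][120:290,160:350],None,fx=2,fy=2,interpolation=2),cv2.resize(b['img'][130:300,160:350],None,fx=2,fy=2,interpolation=2)])
cv2.imwrite('pics/ab2.png',v[:,:,::-1])
E
```

```text
clock: 4.67
eef_pos: [560.9, -146.1, 57.7]
tool_rot: [3.141, 0.001, -1.357]
force: [-0.7, -0.3, -0.1]
width: 68.5
t 4.67 rig pos [ -0.66 -87.56  57.67] rpy [ 3.1411e+00  1.1000e-03 -1.3570e+00] f [-0.72 -0.17 -0.13] tq [-0.066 -0.009  0.035] w 68.5
clock: 5.17
eef_pos: [562.0, -146.4, 37.8]
tool_rot: [-3.14, -0.0, -1.357]
force: [-0.3, -0.2, -0.1]
width: 68.2
shift [0.006 0.005 0.021] turn [-0.12 -0.01 -0.  ]
t 5.17 rig pos [  0.42 -88.13  37.84] rpy [-3.1396e+00 -1.0000e-04 -1.3570e+00] f [-0.37 -0.17 -0.14] tq [-0.079 -0.02  -0.033] w 68.23
```

View pics/ab2.png

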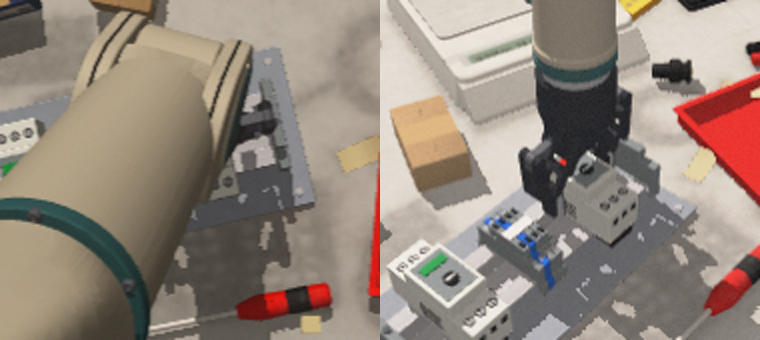

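```bash

python3 -m creep '0 0 0.02 -0.1 0 0 0.4; 0 0 0.02 -0.1 0 0 0.4; 0 0 0.02 -0.1 0 0 0.4; 0 0 0.02 -0.1 0 0 0.4'
python3 go.py; python3 -m creep '0 0 0 0 0 0 0.44; 0 0 0 0 0 0 0.44; 0 0 0 0 0 0 0.44'; python3 go.py
```

```text
clock: 5.6
eef_pos: [561.9, -146.3, 37.0]
tool_rot: [-3.141, -0.0, -1.357]
force: [-0.2, -0.3, 0.5]
width: 51.2
t 5.6 rig pos [  0.34 -88.02  37.03] rpy [-3.1414e+00 -1.0000e-04 -1.3569e+00] f [-0.21 -0.23  0.54] tq [0.052 0.06  0.004] w 51.23
clock: 5.85
eef_pos: [561.9, -146.4, 36.9]
tool_rot: [-3.142, -0.0, -1.357]
force: [0.4, 0.8, -0.8]
width: 47.7
t 5.85 rig pos [  0.26 -88.04  36.94] rpy [-3.1416 -0.     -1.357 ] f [ 0.57  0.74 -0.85] tq [-0.006  0.018 -0.013] w 47.74
```

```bash

python3 -m creep '0 0 0 0 0 0 0.46; 0 0 0 0 0 0 0.46; 0 0 0 0 0 0 0.46';python3 go.py;python3 -m creep '0 0 0 0 0 0 0.48; 0 0 0 0 0 0 0.48; 0 0 0 0 0 0 0.48'; python3 go.py
```

```text
clock: 6.1
eef_pos: [561.8, -146.2, 36.9]
tool_rot: [3.142, 0.0, -1.357]
force: [-0.4, 0.6, 0.4]
width: 46.1
t 6.1 rig pos [  0.26 -87.9   36.89] rpy [ 3.1415e+00  2.0000e-04 -1.3569e+00] f [-0.22  0.66  0.35] tq [ 0.135  0.013 -0.036] w 46.12
clock: 6.35
eef_pos: [561.8, -146.2, 37.0]
tool_rot: [3.142, 0.0, -1.357]
force: [-0.4, 0.7, 0.9]
width: 44.4
t 6.35 rig pos [  0.25 -87.86  36.96] rpy [ 3.1415e+00  2.0000e-04 -1.3569e+00] f [-0.23  0.73  0.9 ] tq [ 0.207  0.03  -0.003] w 44.44
```

Centred well, tiny side force. Full grip now.

```bash

python3 -m creep '0 0 0 0 0 0 1; 0 0 0 0 0 0 1; 0 0 0 0 0 0 1; 0 0 0 0 0 0 1; 0 0 0 0 0 0 1';python3 go.py
python3 - <<'E'
from h import *
b=ctrl.get_image('scene'); save('s_grip',b)
cv2.imwrite('pics/s_gripc.png',cv2.resize(b['img'][160:270,200:320],None,fx=5,fy=5,interpolation=2)[:,:,::-1])
E
```

```text
clock: 6.77
eef_pos: [561.9, -146.3, 37.1]
tool_rot: [-3.142, 0.0, -1.357]
force: [-1.7, 2.0, 2.9]
width: 44.5
t 6.77 rig pos [  0.29 -87.94  37.08] rpy [-3.1415e+00  1.0000e-04 -1.3570e+00] f [-1.18  2.34  2.93] tq [0.301 0.166 0.039] w 44.5
```

View pics/s_gripc.png

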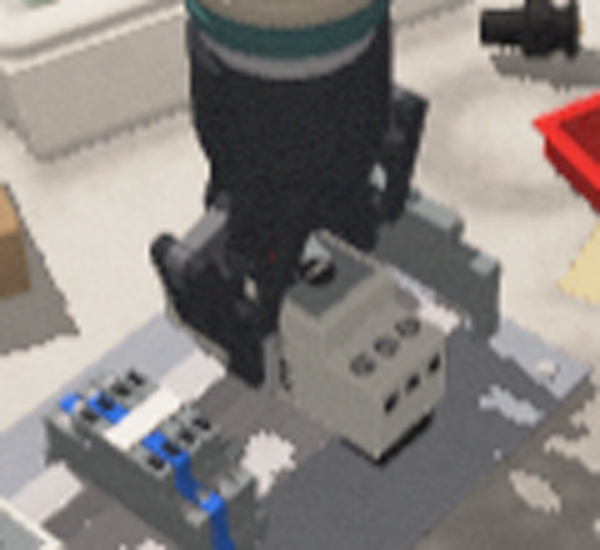

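```bash

python3 -m creep '0 -0.025 -0.01 0 0 0 1; 0 -0.025 -0.01 0 0 0 1';python3 go.py;python3 -m creep '0 -0.025 0 0 0 0 1; 0 -0.025 0 0 0 0 1'; python3 go.py; python3 -m creep '0 -0.025 0 0 0 0 1; 0 -0.025 0 0 0 0 1'; python3 go.py
```

```text
clock: 6.98
eef_pos: [561.9, -146.3, 37.1]
tool_rot: [3.14, 0.0, -1.357]
force: [-2.9, 0.9, 3.7]
width: 44.4
t 6.98 rig pos [  0.36 -88.01  37.11] rpy [ 3.1398e+00  4.0000e-04 -1.3572e+00] f [-2.63  1.45  3.71] tq [0.241 0.438 0.012] w 44.38
clock: 7.15
eef_pos: [562.7, -146.3, 37.1]
tool_rot: [3.14, 0.0, -1.357]
force: [-4.4, -0.4, 4.3]
width: 44.6
t 7.15 rig pos [  1.16 -88.12  37.11] rpy [ 3.1395e+00  3.0000e-04 -1.3575e+00] f [-4.33  0.58  4.27] tq [ 0.165  0.749 -0.003] w 44.55
clock: 7.32
eef_pos: [564.1, -146.0, 37.1]
tool_rot: [3.14, 0.0, -1.357]
force: [-4.6, -0.6, 3.8]
width: 44.5
t 7.32 rig pos [  2.49 -88.15  37.11] rpy [ 3.1401e+00  2.0000e-04 -1.3573e+00] f [-4.62  0.34  3.82] tq [ 0.13   1.003 -0.025] w 44.53
```

```bash

for i in 1; do python3 -m creep '0 -0.025 0 0 0 0 1; 0 -0.025 0 0 0 0 1' >/dev/null; python3 go.py; python3 -m creep '0 -0.025 0 0 0 0 1; 0 -0.025 0 0 0 0 1'>/dev/null; python3 go.py; done
```

```text
t 7.48 rig pos [  3.52 -88.15  37.11] rpy [ 3.1401e+00  2.0000e-04 -1.3573e+00] f [-5.4  -0.14  2.64] tq [ 0.169  0.942 -0.004] w 44.33
t 7.65 rig pos [  4.24 -88.15  37.11] rpy [ 3.1397e+00  3.0000e-04 -1.3574e+00] f [-4.84  0.35  3.72] tq [ 0.135  1.034 -0.038] w 44.52
```

```bash

python3 -m creep '0 -0.025 0 0 0 0 1; 0 -0.025 0 0 0 0 1' >/dev/null; python3 go.py
```

```text
t 7.82 rig pos [  4.94 -88.17  37.1 ] rpy [ 3.1391e+00  4.0000e-04 -1.3575e+00] f [-5.46  0.22  4.68] tq [ 0.104  1.107 -0.012] w 44.38
```

```bash

python3 -m creep '0 -0.02 0 0 0 0 1; 0 -0.02 0 0 0 0 1' >/dev/null; python3 go.py
python3 -m creep '0 -0.02 0 0 0 0 1; 0 -0.02 0 0 0 0 1' >/dev/null; python3 go.py
```

```text
t 7.98 rig pos [  5.48 -88.2   37.13] rpy [ 3.1387e+00  4.0000e-04 -1.3576e+00] f [-7.09 -0.32  4.94] tq [ 0.082  1.17  -0.018] w 44.59
t 8.15 rig pos [  6.08 -88.21  37.13] rpy [ 3.1384e+00  5.0000e-04 -1.3577e+00] f [-6.81 -0.1   6.12] tq [0.122 1.331 0.012] w 44.34
```

```bash

python3 -m creep '0 -0.02 0 0 0 0 1; 0 -0.02 0 0 0 0 1' >/dev/null; python3 go.py
python3 -m creep '0 -0.02 0 0 0 0 1; 0 -0.02 0 0 0 0 1' >/dev/null; python3 go.py
```

```text
t 8.32 rig pos [  6.68 -88.21  37.16] rpy [ 3.1380e+00  5.0000e-04 -1.3577e+00] f [-6.81  1.32  5.07] tq [ 0.096  1.382 -0.063] w 44.17
t 8.48 rig pos [  6.96 -88.21  37.14] rpy [ 3.1371e+00  8.0000e-04 -1.3578e+00] f [-7.75  1.38  5.55] tq [ 0.112  1.574 -0.054] w 44.49
```

```bash

python3 -m creep '0 -0.015 0 0 0 0 1; 0 -0.015 0 0 0 0 1' >/dev/null; python3 go.py
python3 -m creep '0 -0.01 0 0 0 0 1; 0 -0.01 0 0 0 0 1' >/dev/null; python3 go.py
```

```text
t 8.65 rig pos [  6.96 -88.21  37.17] rpy [ 3.1361e+00  9.0000e-04 -1.3579e+00] f [-9.85  1.54  9.22] tq [ 0.084  1.795 -0.051] w 44.44
t 8.82 rig pos [  6.96 -88.23  37.18] rpy [ 3.1355e+00  1.0000e-03 -1.3580e+00] f [-10.13   0.94   8.5 ] tq [0.096 1.933 0.044] w 44.47
```

```bash

python3 -m creep '0 0.002 -0.02 1 0 0 1; 0 0.004 -0.039 2 0 0 1; 0 0.004 -0.039 2 0 0 1' >/dev/null; python3 go.py
```

```text
t 9.07 rig pos [  6.8  -88.33  38.02] rpy [-3.1117e+00  1.0000e-03 -1.3584e+00] f [-6.58  0.14  1.7 ] tq [-0.104  1.693  0.06 ] w 44.41
```

```bash

python3 -m creep '0 -0.03 0 0 0 0 1; 0 -0.03 0 0 0 0 1' >/dev/null; python3 go.py
```

```text
t 9.23 rig pos [  7.36 -88.25  37.62] rpy [-3.1143e+00  1.4000e-03 -1.3580e+00] f [-7.7  -0.44  1.93] tq [-0.213  2.163  0.074] w 44.51
```

```bash

python3 -m creep '0 -0.02 0 0 0 0 1; 0 -0.02 0 0 0 0 1; 0 -0.02 0 0 0 0 1' >/dev/null; python3 go.py
python3 - <<'E'
from h import *
b=ctrl.get_image('scene'); save('s_t2',b)
cv2.imwrite('pics/s_t2c.png',cv2.resize(b['img'][160:270,200:320],None,fx=5,fy=5,interpolation=2)[:,:,::-1])
E
```

```text
t 9.48 rig pos [  7.51 -88.29  37.46] rpy [-3.1154e+00  1.5000e-03 -1.3581e+00] f [-9.78 -0.82  1.48] tq [-0.209  2.303  0.035] w 44.53
```

View pics/s_t2c.png

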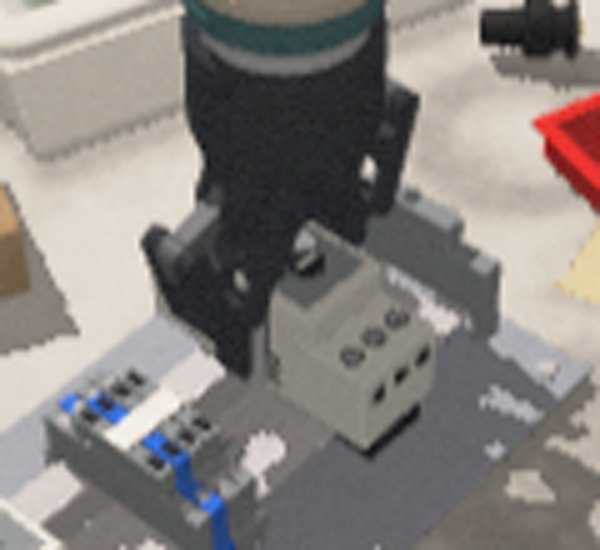

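```bash

python3 -m creep '0 -0.015 0 0 0 0 1; 0 -0.015 0 0 0 0 1; 0 -0.015 0 0 0 0 1' >/dev/null; python3 go.py
```

```text
t 9.78 rig pos [  7.63 -88.26  37.32] rpy [-3.1163e+00  1.7000e-03 -1.3582e+00] f [-1.018e+01  1.000e-02  2.800e-01] tq [-0.23   2.401  0.004] w 44.48
```

```bash

python3 -m creep '0 0.002 -0.02 1 0 0 1; 0 0.004 -0.039 2 0 0 1; 0 0.004 -0.039 2 0 0 1' >/dev/null; python3 go.py
```

```text
t 10.03 rig pos [  7.82 -88.07  38.78] rpy [-3.0793e+00  1.9000e-03 -1.3587e+00] f [-9.74 -1.19 -4.01] tq [-0.278  2.152  0.054] w 44.65
```

```bash
cat > est.py <<'E'
from go import *
from scipy.optimize import brentq
s=ctrl.read_state(); p,f,t=rig(s); th=s['tool_rot'][0]; th=(th%(2*np.pi))-np.pi
gx=p[0]-19*np.sin(th); gz=p[2]+19*np.cos(th)
dz=gz-56.2; m=brentq(lambda a:44.5*np.sin(a)+23*(np.cos(a)-1)-dz,-.3,.6)
ex=7.08+44.5*(np.cos(m)-1)-23*np.sin(m)
print('t %.2f tooltilt %.2f  est module tilt %.2f  grasp x %.2f (solid expects %.2f) z %.2f  f %s tq %s w %.1f'%(s['clock'],np.degrees(th),np.degrees(m),gx,ex,gz,np.round(f,1),np.round(t,2),s['width']))
E
python3 -m creep '0 0.002 -0.02 1 0 0 1; 0 0.004 -0.039 2 0 0 1; 0 0.004 -0.039 2 0 0 1' >/dev/null; python3 est.py
```

```text
t 10.28 tooltilt 5.60  est module tilt 3.95  grasp x 6.04 (solid expects 5.39) z 59.21  f [-8.6 -0.9 -4.5] tq [-0.1   2.14  0.09] w 44.5
```

```bash

python3 -m creep '0 -0.006 -0.02 1 0 0 1; 0 -0.008 -0.039 2 0 0 1; 0 -0.008 -0.039 2 0 0 1' >/dev/null; python3 est.py
python3 - <<'E'
from h import *
b=ctrl.get_image('scene'); save('s_t6',b)
cv2.imwrite('pics/s_t6c.png',cv2.resize(b['img'][160:270,200:320],None,fx=5,fy=5,interpolation=2)[:,:,::-1])
E
```

```text
t 10.53 tooltilt 7.58  est module tilt 5.80  grasp x 5.38 (solid expects 4.53) z 60.58  f [-8.  -0.  -3.7] tq [-0.13  2.17 -0.  ] w 44.3
```

View pics/s_t6c.png

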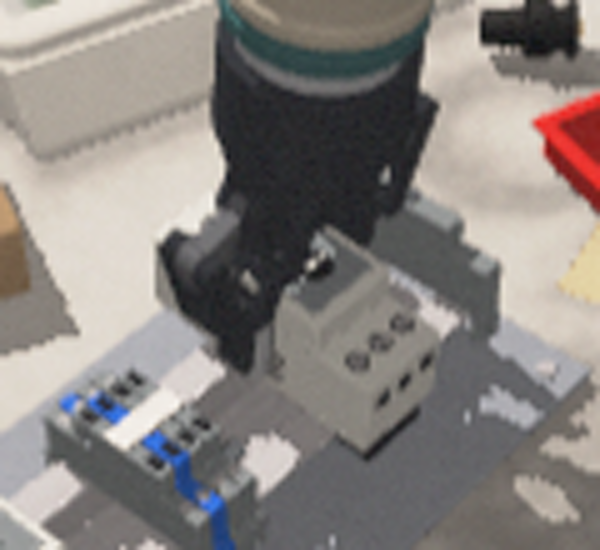

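```bash

python3 -m creep '0 -0.02 -0.02 1 0 0 1; 0 -0.02 -0.039 2 0 0 1; 0 -0.02 -0.039 2 0 0 1' >/dev/null; python3 est.py
```

```text
t 10.83 tooltilt 9.53  est module tilt 7.57  grasp x 4.83 (solid expects 3.66) z 61.86  f [-8.2  0.1 -5.5] tq [-0.17  2.39  0.03] w 44.5
```

```bash

python3 -m creep '0 -0.02 -0.02 1 0 0 1; 0 -0.02 -0.039 2 0 0 1; 0 -0.02 -0.039 2 0 0 1' >/dev/null; python3 est.py
python3 -m creep '0 -0.01 -0.02 1 0 0 1; 0 -0.01 -0.032 1.6 0 0 1; 0 -0.01 -0.032 1.6 0 0 1' >/dev/null; python3 est.py
python3 - <<'E'
from h import *
b=ctrl.get_image('scene'); save('s_t11',b)
cv2.imwrite('pics/s_t11c.png',cv2.resize(b['img'][160:270,200:320],None,fx=5,fy=5,interpolation=2)[:,:,::-1])
E
```

```text
t 11.08 tooltilt 11.49  est module tilt 9.22  grasp x 4.38 (solid expects 2.82) z 63.04  f [-12.6   2.5  -6. ] tq [0.43 2.96 0.04] w 44.6
t 11.33 tooltilt 13.09  est module tilt 10.69  grasp x 3.95 (solid expects 2.04) z 64.06  f [-10.8   0.4  -5.2] tq [0.14 2.91 0.07] w 44.8
```

View pics/s_t11c.png

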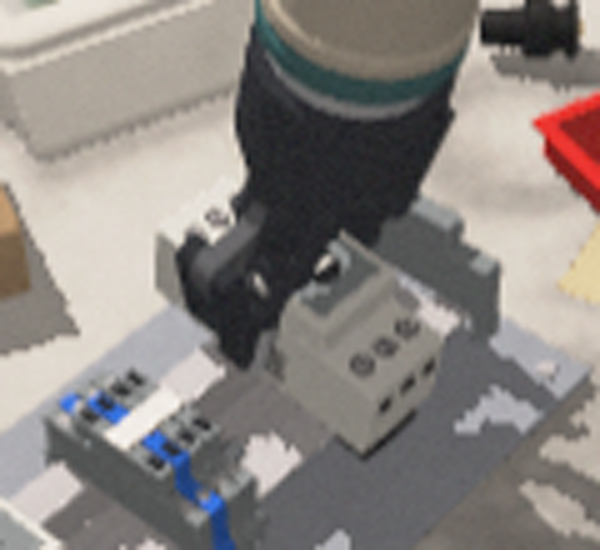

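```bash
cat > ov.py <<'E'
from fit import *
imgs,_=pickle.load(open('m0.pkl','rb')); d=imgs[1]
Rz=lambda a:np.array([[np.cos(a),-np.sin(a),0],[np.sin(a),np.cos(a),0],[0,0,1]])
Ry=lambda a:np.array([[np.cos(a),0,np.sin(a)],[0,1,0],[-np.sin(a),0,np.cos(a)]])
RIGS=np.array([542.5,-61.5,0]); 
SC=6; X0,Y0=205,165
def draw(img,parts):
    v=cv2.resize(img[Y0:Y0+95,X0:X0+110],None,fx=SC,fy=SC,interpolation=2)[:,:,::-1].copy()
    return v
def wire(v,c,tilt,col,ymod):
    # c: module centre (x,z) in rig, tilt deg back up
    for b in MOD:
        P=(b@Ry(-np.radians(tilt)).T+[c[0],ymod,c[1]])@Rz(.214).T+RIGS
        q=proj(d,P); q=((q-[X0,Y0]+.5)*SC)
        for i in range(8):
            for j in range(i):
                if bin(i^j).count('1')==1: cv2.line(v,tuple(int(t) for t in q[i]),tuple(int(t) for t in q[j]),col,1)
E
python3 - <<'E'
from ov import *
im0=cv2.imread('pics/scene0.png')[:,:,::-1]; v=draw(im0,0); wire(v,(0.,61),0,(0,255,255),-88.3); cv2.imwrite('pics/ov0.png',v)
im=cv2.imread('pics/s_t11.png')[:,:,::-1]
for t,n in((9,'a'),(11,'b'),(13,'c')):
    v=draw(im,0)
    a=np.radians(t); r=np.array([44.2,28.]); c=(-37.5+r[0]*np.cos(a)-r[1]*np.sin(a),33+r[0]*np.sin(a)+r[1]*np.cos(a)); print(t,c)
    wire(v,c,t,(0,255,255),-88.2); cv2.imwrite('pics/ov11%s.png'%n,v)
E
```

```text
9 (np.float64(1.7756596331786287), np.float64(67.56967689144206))
11 (np.float64(0.5452696378434991), np.float64(68.91931873217787))
13 (np.float64(-0.7314726581208202), np.float64(70.22519841598542))
```

View pics/ov0.png

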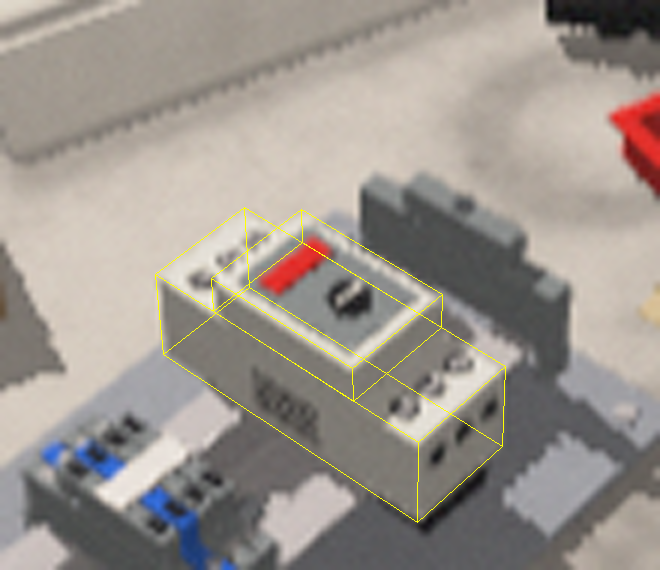

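View pics/ov11a.png

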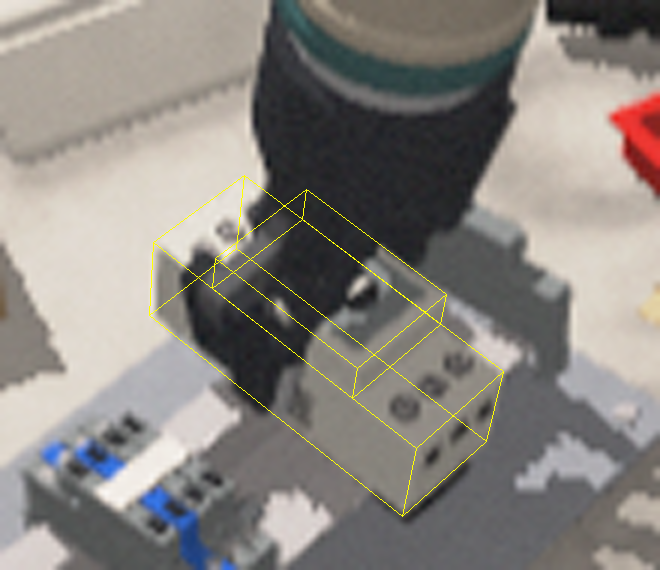

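View pics/ov11c.png

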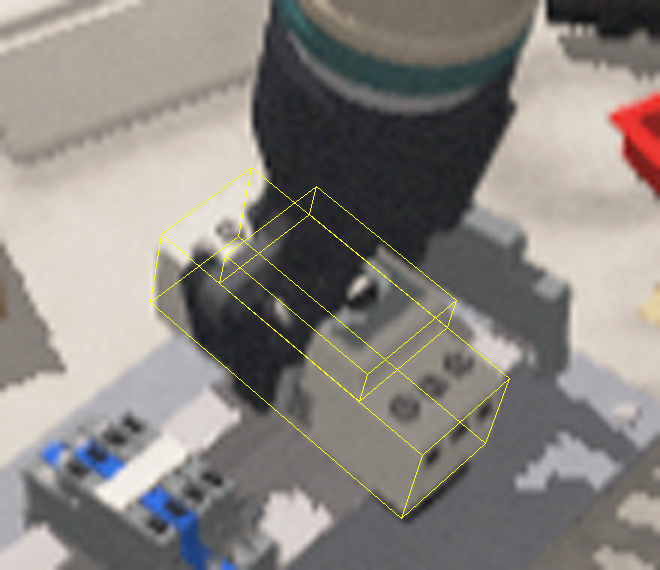

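```bash
cat > tilt.py <<'E'
from ov import *
def rend(c,t,y):
    m=np.zeros((420*4,560*4),np.uint8)
    for b in MOD:
        P=(b@Ry(-np.radians(t)).T+[c[0],y,c[1]])@Rz(.214).T+RIGS; q=(proj(d,P)+.5)*4-.5
        cv2.fillConvexPoly(m,cv2.convexHull(np.round(q*16).astype(np.int32)),1,shift=4)
    return cv2.resize(m.astype(np.float32),(560,420),interpolation=cv2.INTER_AREA)
def tiltfit(img,mask,c0,y0,t0):
    g=img.max(2)
    arm=cv2.dilate(((g<75)).astype(np.uint8),np.ones((3,3),np.uint8))>0
    ig=arm&~mask
    # ignore everything boxed by the gripper column
    w=(~ig).astype(np.float32)
    def cost(p): return (w*np.abs(rend((p[0],p[1]),p[2],p[3])-mask)).sum()
    best=None
    x=np.array([*c0,t0,y0],float)
    for k in range(4):
        r=minimize(cost,x,method='Nelder-Mead',options=dict(initial_simplex=[x]+[x+e for e in np.diag([3,3,4,2.])*(1-.2*k)],xatol=.02,fatol=.05)); x=r.x
    return x,r.fun
if __name__=='__main__':
    im=ctrl.get_image('scene')['img']; c=ctrl.cut_out('scene','module_red')
    print([(round(k['score'],2),int(k['pixels'].sum()),np.round(k['rect']).tolist()) for k in c])
    mk=c[0]['pixels']; np.savez('tm.npz',im=im,mk=mk)
    for t0 in(7,11,15):
        x,f=tiltfit(im,mk,(0.5,68.9),-88.3,t0); print(t0,np.round(x,2),round(f,1))
    v=im.copy(); cs,_=cv2.findContours(mk.astype(np.uint8),0,1); cv2.drawContours(v,cs,-1,(255,0,255),1); v=draw(v,0); wire(v,x[:2],x[2],(0,255,255),x[3]); cv2.imwrite('pics/tilt.png',v)
E
python3 tilt.py
```

```text
[(0.61, 1134, [231.0, 199.0, 289.0, 254.0])]
7 [  0.13  67.51   8.46 -88.23] 106.7
11 [  0.36  67.29   8.71 -88.64] 106.4
15 [ -2.85  70.98   9.07 -85.91] 111.4
```

View pics/tilt.png

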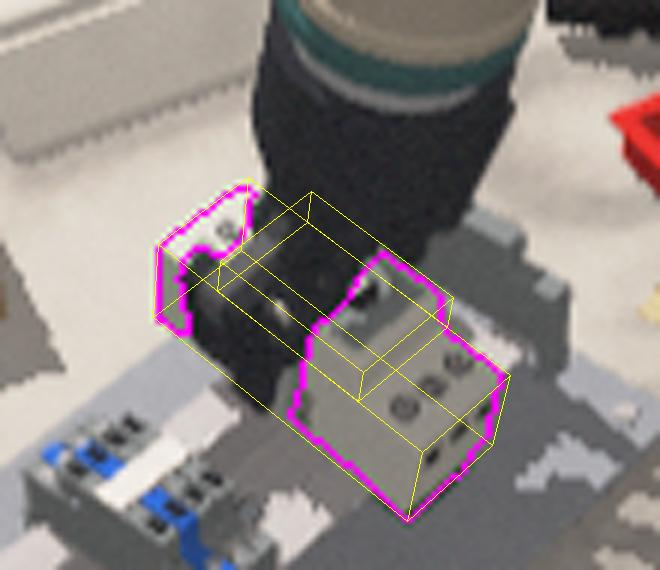

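```bash

python3 -m creep '0 0.002 -0.02 1 0 0 1; 0 0.004 -0.036 1.8 0 0 1; 0 0.004 -0.036 1.8 0 0 1; 0 0.004 -0.036 1.8 0 0 1' >/dev/null; python3 est.py; python3 tilt.py
```

```text
t 11.82 tooltilt 14.84  est module tilt 13.57  grasp x 3.65 (solid expects 0.44) z 66.00  f [-10.6  -0.3  -3.1] tq [-0.13  2.91 -0.02] w 44.6
[(0.8, 1128, [234.0, 194.0, 288.0, 250.0]), (0.31, 4887, [307.0, 162.0, 399.0, 247.0])]
7 [  1.    68.34   9.66 -90.84] 113.2
11 [ -1.99  71.27   9.89 -88.5 ] 118.5
15 [ -0.48  69.93  10.07 -89.43] 114.6
```

```bash

python3 -m creep '0 0.048 -0.006 0 0 0 1; 0 0.097 -0.012 0 0 0 1; 0 0.097 -0.012 0 0 0 1' >/dev/null; python3 est.py
python3 -m creep '0 0.048 -0.013 0 0 0 1; 0 0.097 -0.026 0 0 0 1; 0 0.097 -0.026 0 0 0 1' >/dev/null; python3 est.py
```

```text
t 12.17 tooltilt 15.02  est module tilt 15.96  grasp x 3.47 (solid expects -0.96) z 67.55  f [-6.5 -0.7 -3.9] tq [-0.04  1.97  0.  ] w 44.3
t 12.42 tooltilt 15.12  est module tilt 18.43  grasp x 2.37 (solid expects -2.47) z 69.09  f [  0.    0.2 -11.7] tq [0.01 0.6  0.05] w 44.4
```

```bash

python3 -m creep '0 0.019 0.07 0 0 0 1; 0 0.019 0.07 0 0 0 1' >/dev/null; python3 est.py; python3 tilt.py
```

```text
t 12.58 tooltilt 15.06  est module tilt 15.81  grasp x 2.84 (solid expects -0.87) z 67.45  f [-1.6  0.8 -3.2] tq [0.05 0.83 0.02] w 44.4
[(0.68, 1135, [231.0, 195.0, 289.0, 250.0])]
7 [ -2.54  72.15  13.8  -91.21] 121.4
11 [ -2.89  72.26  13.94 -90.73] 122.1
15 [ -3.11  73.21  13.05 -90.3 ] 121.4
```

View pics/tilt.png

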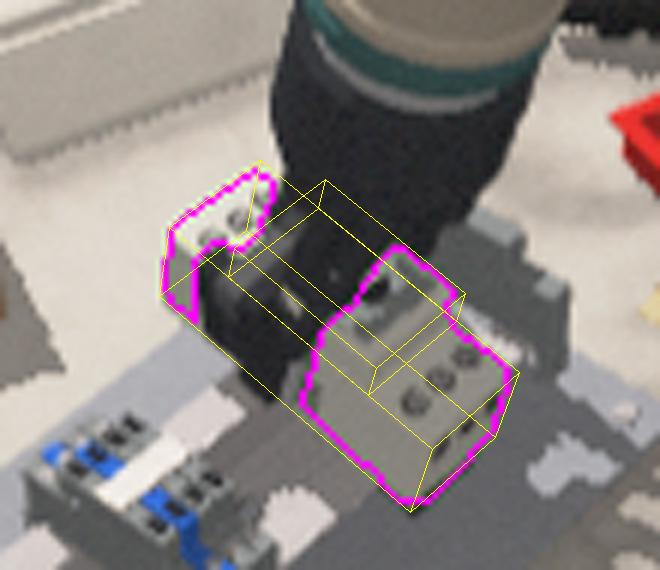

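```bash

python3 -m creep '0 0 0.03 -1 0 0 1; 0 0.004 0.066 -2 0 0 1; 0 0.004 0.066 -2 0 0 1' >/dev/null; python3 est.py; python3 tilt.py | sed -n 2,3p
```

```text
t 12.93 tooltilt 13.03  est module tilt 12.40  grasp x 4.13 (solid expects 1.10) z 65.22  f [-2.7  0.2 -0.8] tq [-0.07  0.87  0.03] w 44.1
7 [ -4.33  72.62  11.24 -88.48] 132.2
11 [ -4.95  73.53  10.84 -88.17] 133.2
```

```bash

python3 -m creep '0 0.05 -0.01 0 0 0 1; 0 0.05 -0.01 0 0 0 1' >/dev/null; python3 est.py
python3 -m creep '0 0.05 -0.01 0 0 0 1; 0 0.05 -0.01 0 0 0 1' >/dev/null; python3 est.py
```

```text
t 13.20 tooltilt 13.13  est module tilt 12.70  grasp x 1.98 (solid expects 0.94) z 65.42  f [ 1.3  0.2 -2.8] tq [-0.01  0.37  0.03] w 44.1
t 13.37 tooltilt 13.08  est module tilt 12.34  grasp x -0.53 (solid expects 1.14) z 65.18  f [-0.8 -0.4 -2.6] tq [-0.05  0.36 -0.07] w 44.1
```

```bash

python3 -m creep '0 0.05 -0.011 0 0 0 1; 0 0.075 -0.017 0 0 0 1' >/dev/null; python3 est.py
python3 -m creep '0 0.05 -0.011 0 0 0 1; 0 0.075 -0.017 0 0 0 1' >/dev/null; python3 est.py
```

```text
t 13.53 tooltilt 13.04  est module tilt 11.88  grasp x -3.83 (solid expects 1.39) z 64.87  f [ 0.3 -0.6 -3.2] tq [-0.03  0.43  0.06] w 44.6
t 13.70 tooltilt 13.02  est module tilt 11.70  grasp x -7.05 (solid expects 1.49) z 64.75  f [ 0.5  1.1 -2.9] tq [-0.04  0.4  -0.01] w 44.5
```

```bash

python3 -m creep '0 0.05 -0.011 0 0 0 1; 0 0.075 -0.017 0 0 0 1' >/dev/null; python3 est.py
python3 -m creep '0 0.05 -0.011 0 0 0 1; 0 0.075 -0.017 0 0 0 1' >/dev/null; python3 est.py
```

```text
t 13.87 tooltilt 13.02  est module tilt 11.77  grasp x -10.07 (solid expects 1.45) z 64.80  f [ 1.   0.5 -3.5] tq [-0.01  0.34 -0.01] w 44.4
t 14.03 tooltilt 13.02  est module tilt 11.76  grasp x -13.10 (solid expects 1.46) z 64.79  f [-0.5 -0.1 -2.6] tq [-0.04  0.43 -0.02] w 44.7
```

```bash

python3 -m creep '0 0.05 -0.011 0 0 0 1; 0 0.09 -0.02 0 0 0 1; 0 0.09 -0.02 0 0 0 1' >/dev/null; python3 est.py
python3 -m creep '0 -0.012 -0.05 0 0 0 1; 0 -0.023 -0.1 0 0 0 1' >/dev/null; python3 est.py; python3 tilt.py |sed -n 2,3p
```

```text
t 14.28 tooltilt 13.02  est module tilt 11.72  grasp x -16.97 (solid expects 1.48) z 64.76  f [-0.2  0.4 -3.3] tq [0.   0.41 0.03] w 44.2
t 14.45 tooltilt 13.04  est module tilt 18.33  grasp x -16.39 (solid expects -2.41) z 69.03  f [ 0.3 -0.  -3.4] tq [-0.07  0.39 -0.03] w 44.5
7 [-25.39  75.68  15.67 -90.4 ] 167.2
11 [-27.57  78.55  15.54 -88.31] 175.1
```

View pics/tilt.png

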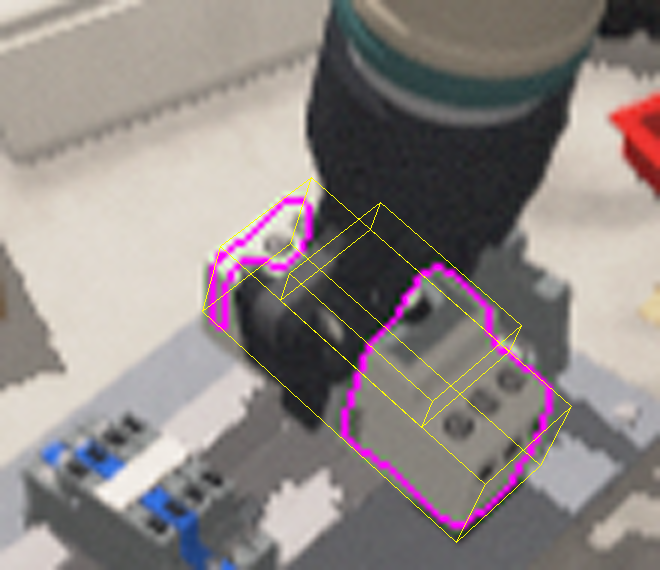

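```bash

python3 -m creep '0 -0.03 -0.13 0 0 0 1; 0 -0.07 -0.3 0 0 0 1; 0 -0.12 -0.5 0 0 0 1; 0 -0.18 -0.8 0 0 0 1; 0 -0.25 -1.1 0 0 0 1; 0 -0.32 -1.4 0 0 0 1; 0 -0.4 -1.7 0 0 0 1; 0 -0.45 -1.95 0 0 0 1; 0 -0.45 -1.95 0 0 0 1; 0 -0.45 -1.95 0 0 0 1' >/dev/null; python3 est.py; python3 go.py
python3 - <<'E'
from h import *
b=ctrl.get_image('scene'); save('s_air',b)
cv2.imwrite('pics/s_airc.png',cv2.resize(b['img'][120:270,190:350],None,fx=4.5,fy=4,interpolation=2)[:,:,::-1])
E
```

```text
t 15.38 rig pos [-11.77 -89.78 131.26] rpy [-2.9128e+00  2.9000e-03 -1.3553e+00] f [-0.32  0.07 -2.43] tq [0.069 0.339 0.025] w 44.44Traceback (most recent call last):
  File "est.py", line 5, in <module>
    dz=gz-56.2; m=brentq(lambda a:44.5*np.sin(a)+23*(np.cos(a)-1)-dz,-.3,.6)
                  ~~~~~~^^^^^^^^^^^^^^^^^^^^^^^^^^^^^^^^^^^^^^^^^^^^^^^^^^^^
    r = _zeros._brentq(f, a, b, xtol, rtol, maxiter, args, full_output, disp)
ValueError: f(a) and f(b) must have different signs
```

View pics/s_airc.png

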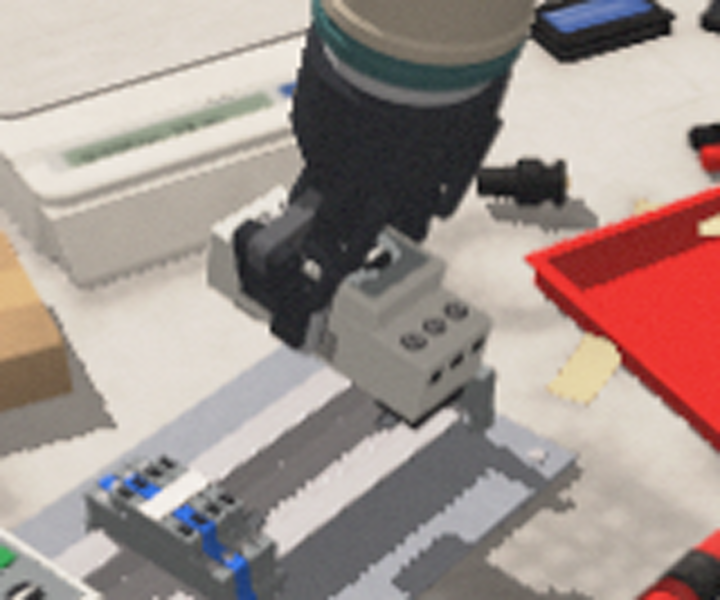

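```bash
python3 go.py 505.5 -412.6 125 -3.1154 0 -1.676; python3 - <<'E'
from go import *
# leg 1: level only, same place, same grasp point
s=ctrl.read_state(); print(s['eef_pos'])
E
```

```text
shift [ 6.166  2.45  -0.45 ] turn [-11.41   2.55  18.23]
t 15.43 rig pos [-12.2  -89.45 130.53] rpy [-2.914   0.0038 -1.3553] f [ 0.21  0.43 -4.44] tq [ 0.039  0.409 -0.014] w 44.28
[ 549.97831238 -150.4048049   130.53401837]
```

```bash

python3 -m creep '0.2 0.1 0 -1 0.2 1.5 1; 0.5 0.2 -0.04 -2 0.4 3 1; 0.9 0.35 -0.07 -3 0.6 4.5 1; 1.3 0.5 -0.1 -4 0.9 6 1; 1.8 0.7 -0.13 -5 1.1 8 1; 2.3 0.9 -0.17 -6 1.3 10 1; 2.8 1.1 -0.2 -7 1.6 12 1; 3.3 1.3 -0.24 -8.5 1.9 14 1; 3.8 1.5 -0.28 -10 2.3 16 1; 4.3 1.7 -0.31 -11.4 2.5 18.2 1'
python3 go.py 505.5 -412.6 125 -3.1154 0 -1.676
```

```text
clock: 16.27
eef_pos: [518.7, -333.8, 125.5]
tool_rot: [-3.118, 0.002, -1.678]
force: [-0.3, 0.2, -2.5]
width: 44.6
shift [1.995 0.119 0.006] turn [ 0.15  0.1  -0.1 ]
t 16.27 rig pos [ -81.68 -261.99  125.49] rpy [-3.1180e+00  1.8000e-03 -1.6776e+00] f [-0.23  0.25 -2.46] tq [-0.05   0.027 -0.   ] w 44.61
```

```bash

python3 -m creep '0.5 0.03 0 0 0 0 1; 0.9 0.06 0 0 0 0 1; 1.3 0.08 0 0 0 0 1; 1.6 0.1 0 0 0 0 1; 1.75 0.1 0 0 0 0 1; 1.75 0.1 0 0 0 0 1; 1.75 0.1 0 0 0 0 1'
python3 go.py 505.5 -412.6 125 -3.1154 0 -1.676
python3 - <<'E'
from h import *
b=ctrl.get_image('scene'); save('s_tr',b); a=ctrl.get_image('top'); save('t_tr',a)
cv2.imwrite('pics/s_trc.png',cv2.resize(b['img'][80:260,270:450],None,fx=3.3,fy=3.3,interpolation=2)[:,:,::-1])
print(ctrl.boxes_of('scene','module_red')[:1],ctrl.boxes_of('top','module_red')[:1])
E
```

```text
clock: 16.85
eef_pos: [507.9, -402.0, 125.9]
tool_rot: [-3.116, 0.002, -1.676]
force: [-1.0, 0.7, -3.6]
width: 44.7
shift [0.271 0.033 0.02 ] turn [ 0.03  0.12 -0.01]
t 16.85 rig pos [-106.7  -326.35  125.86] rpy [-3.1159e+00  2.2000e-03 -1.6761e+00] f [-0.87  0.86 -3.59] tq [ 0.034 -0.027 -0.022] w 44.66
[{'rect': [347.6, 140.4, 393.0, 185.2], 'score': 0.85}] [{'rect': [390.9, 178.9, 419.5, 204.4], 'score': 0.89}]
```

View pics/s_trc.png

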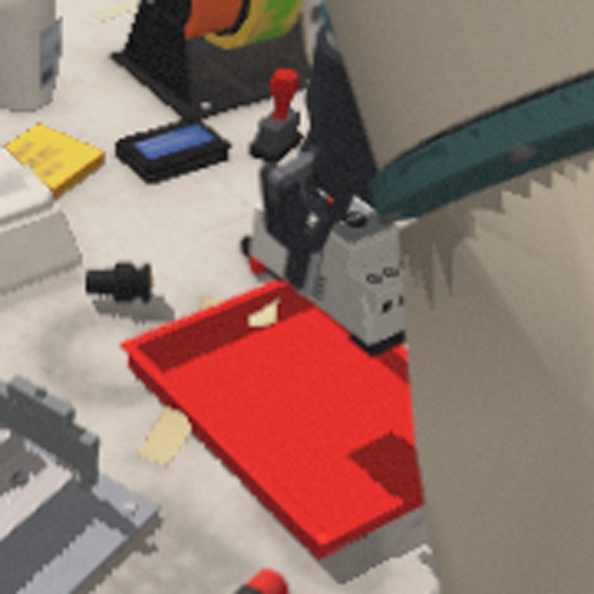

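View pics/t_tr.png

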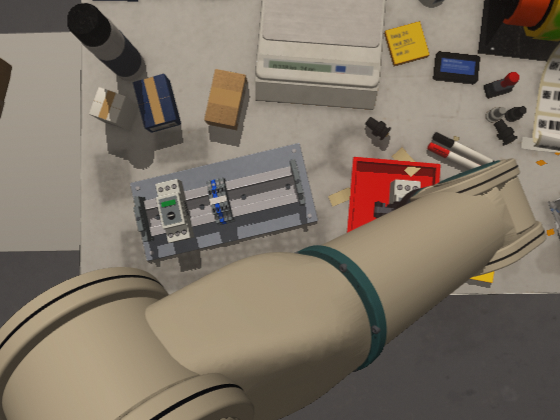

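```bash
cat > ov2.py <<'E'
from ov import *
def ov2(img,eef,tiltm,tooltilt,yaw,crop,fn,sc=6):
    X0,Y0,w,h=crop; v=cv2.resize(img[Y0:Y0+h,X0:X0+w],None,fx=sc,fy=sc,interpolation=2)[:,:,::-1].copy()
    th=np.radians(tooltilt); g=np.array(eef)+Rz(yaw)@np.array([-19*np.sin(th),0,19*np.cos(th)])+[-.4,-1.2,0]
    for b in MOD:
        P=(b+[0,0,4.8])@Ry(-np.radians(tiltm)).T@Rz(yaw).T+g; q=(proj(d,P)-[X0,Y0]+.5)*sc
        for i in range(8):
            for j in range(i):
                if bin(i^j).count('1')==1: cv2.line(v,tuple(int(t) for t in q[i]),tuple(int(t) for t in q[j]),(0,255,255),1)
    cv2.imwrite(fn,v)
E
python3 - <<'E'
from ov2 import *
im=cv2.imread('pics/s_tr.png')[:,:,::-1]
vs=[]
for t in(-3,0,3):
    ov2(im,(507.9,-402.0,125.9),t,1.5,-.105,(335,125,70,70),'pics/x.png',6); vs.append(cv2.imread('pics/x.png')[:,:266])
cv2.imwrite('pics/ovtr.png',np.hstack(vs))
E
```

```text
(no output)
```

View pics/ovtr.png

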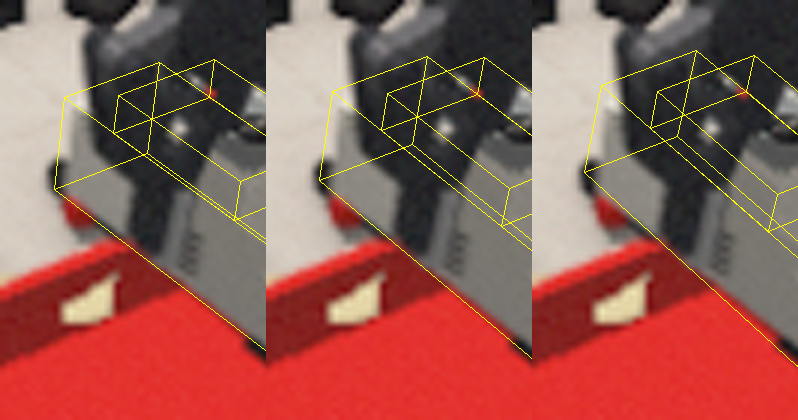

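```bash
python3 - <<'E'
from ov2 import *
im=cv2.imread('pics/s_tr.png')[:,:,::-1]
vs=[]
for t in(-2,1):
    ov2(im,(507.9,-402.0,125.9),t,1.5,-.105,(335,125,65,70),'pics/x.png',6); vs.append(cv2.imread('pics/x.png'))
cv2.imwrite('pics/ovtr2.png',np.hstack(vs))
E
```

```text
(no output)
```

View pics/ovtr2.png

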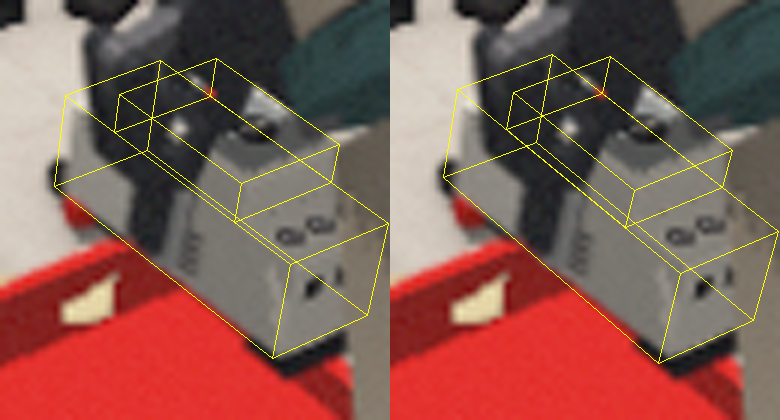

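```bash

python3 -m creep '0.15 0.03 0 0 0 0 1; 0.25 0.03 0 0 0 0 1; 0.27 0.03 0 0 0 0 1; 0.27 0.03 0 0 0 0 1; 0.27 0.03 0 0 0 0 1; 0.27 0.03 0 0 0 0 1'
python3 go.py 505.5 -412.6 35 -3.1154 0 -1.676
python3 - <<'E'
from h import *
b=ctrl.get_image('top'); save('t_tr2',b)
cv2.imwrite('pics/t_tr2c.png',cv2.resize(b['img'][140:290,330:470],None,fx=4,fy=4,interpolation=2)[:,:,::-1])
E
```

```text
clock: 17.55
eef_pos: [505.6, -413.3, 126.3]
tool_rot: [-3.115, 0.001, -1.676]
force: [-0.5, 0.6, -2.9]
width: 44.4
shift [-0.014  0.065  2.282] turn [ 0.    0.05 -0.  ]
t 17.55 rig pos [-111.35 -336.9   126.3 ] rpy [-3.1154e+00  9.0000e-04 -1.6760e+00] f [-0.37  0.67 -2.9 ] tq [ 0.052  0.029 -0.081] w 44.37
```

View pics/t_tr2c.png

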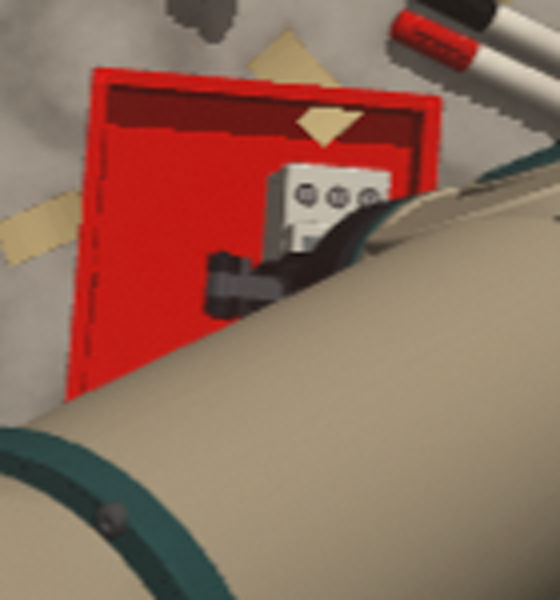

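```bash

python3 -m creep '0 0 0.2 0 0 0 1; 0 0 0.5 0 0 0 1; 0 0 0.85 0 0 0 1; 0 0.03 1.2 0 0 0 1; 0 0.05 1.5 0 0 0 1; 0 0.05 1.8 0 0 0 1; 0 0.06 2.05 0 0 0 1; 0 0.06 2.2 0 0 0 1; 0 0.06 2.28 0 0 0 1; 0 0.06 2.28 0 0 0 1'; python3 -m creep '0 0 0 0 0 0 1; 0 0 0 0 0 0 1'
python3 go.py 505.5 -412.6 19 -3.1154 0 -1.676
python3 - <<'E'
from h import *
b=ctrl.get_image('scene'); save('s_lo',b); 
cv2.imwrite('pics/s_loc.png',cv2.resize(b['img'][130:260,290:430],None,fx=5,fy=5,interpolation=2)[:,:,::-1])
E
```

```text
clock: 18.43
eef_pos: [505.4, -413.3, 34.4]
tool_rot: [-3.116, 0.001, -1.676]
force: [0.9, 0.1, -2.6]
width: 44.0
clock: 18.6
eef_pos: [506.0, -413.9, 35.9]
tool_rot: [-3.114, -0.0, -1.676]
force: [-0.6, 0.3, -3.7]
width: 44.3
shift [-0.032  0.027  0.422] turn [-0.06 -0.02 -0.  ]
t 18.6 rig pos [-111.14 -337.62   35.9 ] rpy [-3.1143e+00 -4.0000e-04 -1.6761e+00] f [-0.47  0.43 -3.73] tq [0.019 0.031 0.016] w 44.26
```

View pics/s_loc.png

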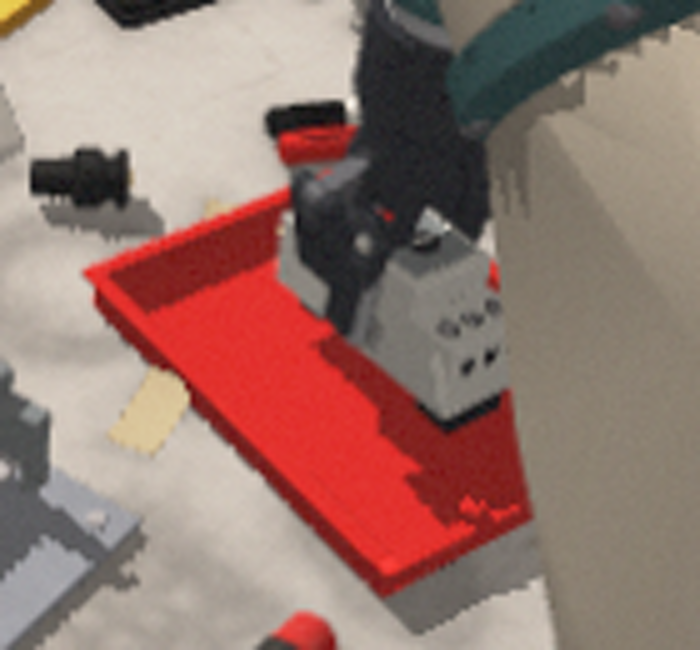

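```bash

python3 -m creep '-0.02 0.02 0.1 0 0 0 1; -0.02 0.02 0.2 0 0 0 1; -0.02 0.02 0.27 0 0 0 1; -0.02 0.02 0.27 0 0 0 1'; python3 go.py
python3 -m creep '0 0 0.02 0 0 0 1; 0 0 0.03 0 0 0 1'>/dev/null; python3 go.py;python3 -m creep '0 0 0.02 0 0 0 1; 0 0 0.03 0 0 0 1'>/dev/null; python3 go.py
```

```text
clock: 18.98
eef_pos: [504.9, -411.9, 23.5]
tool_rot: [-3.116, 0.002, -1.676]
force: [-0.2, 0.1, -2.6]
width: 44.1
t 18.98 rig pos [-111.81 -335.44   23.5 ] rpy [-3.1163e+00  1.6000e-03 -1.6760e+00] f [-0.13  0.18 -2.63] tq [-0.006  0.025  0.014] w 44.07
t 19.15 rig pos [-111.65 -336.13   23.01] rpy [-3.1155e+00  5.0000e-04 -1.6761e+00] f [ 0.97 -0.21 -3.47] tq [-0.024  0.02   0.013] w 44.9
t 19.32 rig pos [-111.6  -336.17   21.93] rpy [-3.1153e+00  4.0000e-04 -1.6761e+00] f [ 0.96 -0.58 -3.15] tq [-0.005  0.029  0.013] w 44.7
```

```bash

python3 -m creep '0 0 0.01 0 0 0 1; 0 0 0.025 0 0 0 1'>/dev/null; python3 go.py;python3 -m creep '0 0 0.01 0 0 0 1; 0 0 0.02 0 0 0 1'>/dev/null; python3 go.py
```

```text
t 19.48 rig pos [-111.52 -336.2    20.99] rpy [-3.1152e+00  4.0000e-04 -1.6761e+00] f [ 1.18 -0.17 -2.34] tq [0.007 0.084 0.01 ] w 44.33
t 19.65 rig pos [-111.54 -336.14   20.12] rpy [-3.1153e+00  5.0000e-04 -1.6761e+00] f [-0.25 -0.12 -3.33] tq [ 0.034  0.073 -0.025] w 44.5
```

```bash

python3 -m creep '0 0 0.01 0 0 0 1; 0 0 0.015 0 0 0 1'>/dev/null; python3 go.py;python3 -m creep '0 0 0.01 0 0 0 1; 0 0 0.015 0 0 0 1'>/dev/null; python3 go.py
```

```text
t 19.82 rig pos [-111.55 -336.16   19.6 ] rpy [-3.1153e+00  5.0000e-04 -1.6761e+00] f [-0.02  0.97 -1.03] tq [ 0.101 -0.01  -0.047] w 44.75
t 19.98 rig pos [-111.61 -336.21   19.39] rpy [-3.1152e+00  6.0000e-04 -1.6762e+00] f [-0.38  1.27  2.03] tq [0.325 0.1   0.031] w 44.56
```

```bash

python3 -m creep '0 0 0 0 0 0 0.46; 0 0 0 0 0 0 0.45; 0 0 0 0 0 0 0.44; 0 0 0 0 0 0 0.42; 0 0 0 0 0 0 0.4; 0 0 0 0 0 0 0.35; 0 0 0 0 0 0 0.3; 0 0 0 0 0 0 0.25; 0 0 0 0 0 0 0.2; 0 0 0 0 0 0 0.2'; python3 go.py
python3 - <<'E'
from h import *
b=ctrl.get_image('scene'); save('s_rel',b); 
cv2.imwrite('pics/s_relc.png',cv2.resize(b['img'][130:260,290:430],None,fx=5,fy=4.5,interpolation=2)[:,:,::-1])
E
```

```text
clock: 20.82
eef_pos: [505.3, -412.5, 18.9]
tool_rot: [-3.115, 0.001, -1.676]
force: [-0.7, -0.3, -0.1]
width: 68.1
t 20.82 rig pos [-111.53 -336.11   18.91] rpy [-3.1154e+00  5.0000e-04 -1.6761e+00] f [-0.76 -0.12 -0.07] tq [0.001 0.046 0.073] w 68.05
```

View pics/s_relc.png

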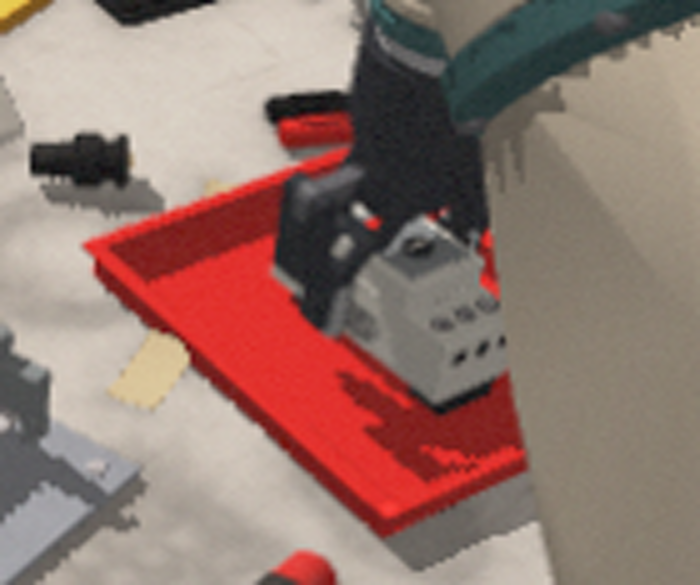

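```bash

python3 -m creep '0 0 -0.05 0 0 0 0.2; 0 0 -0.15 0 0 0 0.2; 0 0 -0.35 0 0 0 0.2; 0 0 -0.6 0 0 0 0.2; 0 0 -0.9 0 0 0 0.2; 0 0 -1.3 0 0 0 0.2; 0 0 -1.8 0 0 0 0.2; 0 0 -2.4 0 0 0 0.2; 0 0 -3.1 0 0 0 0.2; 0 0 -3.9 0 0 0 0.2'; python3 -m creep '0.8 0 0 0 0 0 0.2; 1.6 0 0 0 0 0 0.2; 2.4 0.4 0 0 0 0 0.2; 3.2 0.8 0 0 0 0 0.2; 4 1.2 0 0 0 0 0.2; 4.6 1.6 0 0 0 0 0.2; 5 1.8 0 0 0 0 0.2; 5 1.8 0 0 0 0 0.2; 5 1.8 0 0 0 0 0.2; 5 1.8 0 0 0 0 0.2'
python3 - <<'E'
from fit import *
a=ctrl.get_image('top'); b=ctrl.get_image('scene'); save('t_end',a); save('s_end',b)
cv2.imwrite('pics/s_endc.png',cv2.resize(b['img'][130:340,120:430],None,fx=2.5,fy=2.5,interpolation=2)[:,:,::-1])
im=[a,b]
for n,d in(('top',a),('scene',b)):
    c=ctrl.cut_out(n,'module_red'); print(n,[(round(k['score'],2),int(k['pixels'].sum())) for k in c])
    if c: print(np.round(fit([d],[c[0]['pixels'].astype(np.float32)],MOD,43,(505,-412,-.1))[:4],3))
    g=ctrl.cut_out(n,'module_green_centre'); 
    if g: print('green',np.round(fit([d],[g[0]['pixels'].astype(np.float32)],MOD,61,(521,28,.21))[:4],3))
E
```

```text
clock: 21.7
eef_pos: [500.7, -411.7, 176.6]
tool_rot: [-3.116, 0.001, -1.677]
force: [0.3, -0.4, 0.6]
width: 68.0
clock: 22.53
eef_pos: [409.7, -602.7, 173.6]
tool_rot: [-3.114, 0.001, -1.675]
force: [1.0, 0.7, 0.3]
width: 68.1
top [(0.57, 1629)]
[ 5.03162e+02 -4.12163e+02 -1.15000e-01  1.01812e+02]
green [5.23892e+02 3.06020e+01 2.24000e-01 1.11375e+02]
scene [(0.73, 11225), (0.72, 1366)]
[ 1.912021e+03 -1.249728e+03 -3.100000e-01  1.122500e+04]
green [5.20644e+02 2.95220e+01 2.00000e-01 1.16312e+02]
```

View pics/s_endc.png

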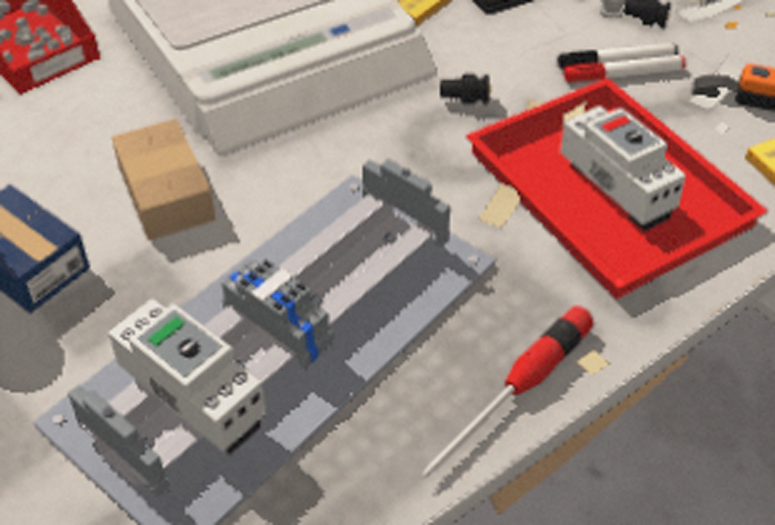

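View pics/t_end.png

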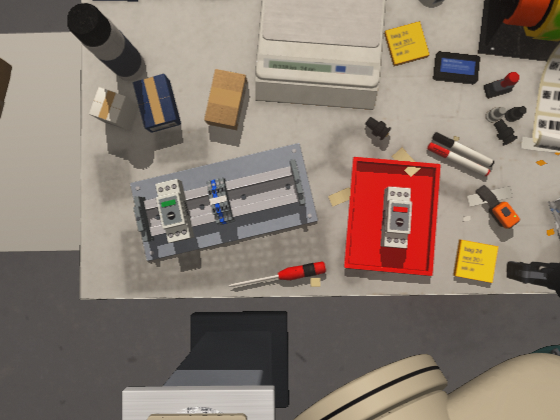

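```bash
python3 -c "
from cell import ctrl
print(ctrl.read_state()['clock'],ctrl.read_state()['force'],ctrl.finish_job())"
```

```text
the job is handed in; nothing more can be done
22.8333 [-0.41552944  0.02906291 -0.67340387] None
```

The red-lamp module is off the rail and standing upright in the middle of the red tray. I handed the job in at about 22.8 s with the gripper open and clear of everything.

**How it went**
- **Push:** I gripped the flanks low and pushed straight back. It came up solid after about 6.7 mm at 10 N.
- **Tilt:** I held the push, mostly 7–11 N with one reading of 12.6 N, while swinging the back edge up to about 10–13°.
- **Draw-out and placing:** I drew the module about 20 mm to the front, lifted it freely, and set it down until I felt about 5 N of contact. Then I let go.

**Last checks**
- **Module in the tray:** the top camera puts it within about 2 mm of the tray centre and lined up with it, and both pictures show it upright.
- **Green module:** it sits where it did, within 1 mm by the same camera.
- **Gripper:** nothing was touching it at hand-in.

**What disagreed or went wrong**
- **Front toe caught briefly:** when I first eased off the push, the arm's give raised the module about 3 mm. The front toe met the lip with roughly 8 N of upward pull, under the 17 N limit. I lowered it and took 2° off the tilt before drawing it out. No damage shows in the pictures, but I did not inspect the claws closely.
- **Tilt estimates differed:** the camera and arm estimates of the module's tilt were 1–4° apart, because it turned a little in the grip. While I was freeing the caught toe, the arm-based figure briefly read over 17°, but the camera fit never went above about 14° while the claw was hooked.
- **Scene-camera check failed:** the final scene-camera fit of the red module latched onto the wrong mask, so its placing rests on the top camera's measurement and on looking at the pictures.

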